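Wind the jack table up to the flush-pin gauge with the loose crank

TASK

Take the loose crank from its stand, fit it fully down on the square end of the jack's spindle, and use it to wind the table up until the aluminium cover has pushed the spring pin of the height gauge up level with the top of its collar. Do it gently, without forcing the crank onto the spindle, wrenching it sideways or driving the pin to the end of its travel, and leave the crank sitting on the spindle, the cover on the table and the tools nearby where they are.

Things in the scene. Friction and masses are not known exactly. Their poses are not given: they have to be found in the camera images.
- jack: screw jack on a grey base plate 160 x 255 x 14 mm, fixed. Origin on the desk, z up; its y axis runs from the spindle (y = -85 mm) past the table (middle y = +36 mm) to the gauge column (y = +112 mm). Round the spindle stand two guide posts under a grey bridge 110 x 44 mm, top 114 mm above the desk.
- shaft_top (a point): top of the jack's upright steel spindle, on its axis, 146.5 mm above the desk. The drive end is a 16 mm square, 22 mm long, with a 12 mm square lead-in 4 mm high on top. Its sides lie along this point's x and y axes, which turn with the spindle.
- shaft_seat (a point): on the spindle axis, on the round flange (32 mm across) below the square, 120.5 mm above the desk: the mouth of a fully fitted crank rests here.
- table_top (a point): middle of the table's top face, 45 mm above the desk at the start, its lowest. Turning the spindle clockwise seen from above raises it 24 mm a turn (3.8 mm per rad), 53 mm in all. The screw has a steady friction of about 0.36 N m (6 N at the crank knob) and stays where it is left.
- crank: loose steel crank, 0.25 to 0.35 kg, upright, z up. Origin at the centre of its socket mouth, its lowest face. The socket is an 18 mm square hole 30 mm deep, open below, in a 29 mm square hub; sides along its x and y axes; it fits the spindle in any of four turns with 1 mm play a side. An arm 16 mm wide, 30 to 38 mm above the mouth, runs along +x to the knob.
- stand: fixed wooden stand on which the crank starts parked, base 120 x 50 x 10 mm, origin on the desk under its middle, long along its x. The socket hangs loosely over a 12 mm round steel post 16 mm high, and the arm lies on a block 40 mm above the desk; the crank lifts straight up.
- crank_boss (a point): centre of the steel grip boss on top of the crank, straight above the socket and 50 mm above its mouth: 24 mm along the crank's x (the arm), 18 mm across (crank's y), its top 13 mm above this point and the arm 12 mm below it. For carrying and fitting the crank.
- crank_knob (a point): centre of the crank's round black upright knob, 17 mm across, 43 mm tall, 60 mm from the socket axis along the crank's +x; 61.5 mm above the mouth. The sleeve spins freely on its upright pin, so a gripper holding it can go round without turning.
- cover: folded aluminium cover with slots, 66 x 170 x 14 mm, loose on the table between low lips; origin at the centre of its underside (top face 14 mm higher).
- gauge: steel column, 18 mm thick, of the height gauge on the jack's base; origin at its foot. A grey arm clamped on it reaches over the middle of the cover and ends in a steel collar (24 mm across) that guides a brass spring pin. The arm's height is not reported and differs each time: the pin's foot starts 22 to 38 mm above the cover's top. Feel (or see) the meeting.
- gauge_column_top (a point): top of the gauge column, 139 mm above the desk. About the pin's spring: its preload of 60 N adds about 3.8 N to the force round the circle at the knob when the cover meets the pin; then it adds 2 N per mm. At first the pin's top is 4 mm below the collar's top, so it must rise 4 mm (1.05 rad of crank) to stand level; its travel ends at 10 mm.
- side_cutter: side cutter with red handles, 46 x 123 x 10 mm, a bystander lying on the desk.
- tweezers: steel tweezers, 15 x 131 x 8 mm, a bystander lying on the desk.
- heat_sink_1: finned heat sink, 25 x 30 x 18 mm, a bystander on the desk.

How it is judged (in metres and radians):
On the way, in this order (a step that is already met when the one before it is completed fails the run):
1. the crank is fitted fully down on the spindle's square (distance between crank and shaft_seat below 0.006 m and angle between crank's own z axis and vertical below 0.12 rad), for 0.2 s.
2. the table has been wound up by at least 15 mm with the crank on the spindle (distance of table_top from where it was at the start of the episode above 0.015 m and distance between crank and shaft_seat below 0.012 m), for 0.2 s.
At the end, for the whole second after the job is handed in: The cover, still on the table within 8 mm, presses on the gauge pin with 63 to 73 N, which is the pin's top level with the collar's top to within 2.5 mm (pin pushed up 1.5 to 6.5 mm); all is at rest and the crank sits on the spindle within 8 mm of fully down (contact force between cover and gauge between 63 and 73 N and distance between crank and shaft_seat below 0.008 m and horizontal distance between cover and table_top below 0.008 m and distance between cover and table_top below 0.01 m and linear speed of cover below 0.003 m/s); the robot touches nothing.
It fails at once if the gauge pin is driven to the end of its travel (over 78 N on it) (contact force between cover and gauge above 78 N).
It fails at once if the table is wound up without the crank on the spindle (distance of table_top from where it was at the start of the episode above 0.005 m and distance between crank and shaft_seat above 0.02 m).
It fails at once if a bystander is moved by more than 30 mm (distance of any of side_cutter, tweezers, heat_sink_1 from where it was at the start of the episode above 0.03 m).
It fails at once if the crank is forced on (over 50 N between crank and jack before it is down) (contact force between crank and jack above 50 N and distance between crank and shaft_seat above 0.01 m).
It fails at once if the fitted crank is wrenched against the spindle (over 200 N of summed contact in the socket; winding well takes under 160 N) (contact force between crank and jack above 200 N).
It also fails if it takes over 72 s, if anything falls off the work surface, if the arm or the gripper's body presses on something with over 40 N, if the wrist force passes 120 N, or if a joint passes its speed limit or range.

ROBOT

A 7-joint arm with a two-finger parallel gripper is mounted at the origin on a cart in front of the work surface, level with it; the furniture and walls round the work are solid. World frame = base frame: x ahead of the robot, y to its left, z up, the work surface at z = 0. Lengths are in mm, angles in degrees, forces in N, time in s.
With the tool pointing down it reaches from about 425 to 950 mm from the base axis. Payload 16.7 kg.
Tool frame: the origin (TCP) lies on the mounting face of the last link; the fingertips stand 199 mm ahead of it and the grasp point (between the pads) lies 180 mm ahead of it; z points along the fingers, y is the direction in which the jaws open and shut (so a half turn about z gives the same grasp; the last joint's range is limited). The gripper opens to 94 mm and grips with 3 to 60 N. Pads are 16 mm wide; open, the fingers measure 119 mm over their backs; the gripper's body (75 mm by 177 mm) begins 78 mm behind the grasp point.
Start: joints at [-73.94, 24.414, 4.234, 92.017, -1.954, 63.644, -3.845], TCP at [281.273, 613.574, 404.667] pointing down, gripper open.
Joint ranges: [-163.25, 163.25], [-28.42, 122.38], [-70.27, 78.77], [12.13, 141.07], [-58.53, 238.53], [9.26, 117.41], [-156.51, 156.51]. Speed limits (degrees/s): [108.29, 108.29, 136.94, 136.94, 172.46, 172.46, 172.46].

INTERFACE

Orientations are given as a 3x3 rotation matrix whose columns are the frame's x, y, z axes.
In Python, from station import read_state, camera, job_done gives the robot as it stands.
- The arm moves only by the tool play_rows, never from a script. Its argument "deltas" is a list of rows, each an object of numbers: "ax", "ay", "az": the turn, a rotation vector about the tool's x, y, z in rad; "dx", "dy", "dz": the shift along the tool's x, y, z in mm; "gripper": the opening, from 0 (shut) to 1 (fully open). In form: [{"ax": .., "ay": .., "az": .., "dx": .., "dy": .., "dz": .., "gripper": ..}, ...]. A call has 1 to 20 rows; each row is the pose to reach, as a shift and turn from the pose commanded when the call began, along the tool's axes at that moment; what a row does not reach only later rows make up. A row lasts 1/10 s, in which the tool goes at most 50 mm and 8.59 degrees, less where a joint would pass 70% of its speed; a pose out of reach is approached as far as the arm can. A call with a gripper value outside its range is refused whole. The fingers move at their own pace and stop on an object; "grip_force" is the grip in N (left out, the last holds). Time passes only in rows, so rows that repeat a pose let the fingers close. It gives the time, the measured TCP pose, the force and the opening at its end, in the units of the state.
- read_state(): the state, without advancing time (a new reading comes with each control period).
- camera(name): name is "scene" or "top" or "wrist"; returns a dict with "img" (400x640x3 uint8, red, green, blue), "intrinsics" (3x3 intrinsics, pixels), "eye" and "attitude" of the camera in the world; the wrist camera has in their place "T_tool_cam" (4x4, takes a point from camera to tool coordinates, whose origin is the TCP and whose axes are the flange's). Camera axes: x right, y down, z forward; pixel columns grow to the right and rows downward; lengths in mm; the calibration is good to about 2 mm. A picture is of the moment at which its call begins: read the wrist's pose just before it. There is no depth.
- job_done(): hands the job in, once; it reports no verdict.
The state is a dict: "t": time; "joint_pos": joint angles; "joint_vel": joint speeds; "tau": joint torques, N m; "tcp_pos": TCP position; "eef_rot": TCP orientation; "ft_force": force on the tool from outside, world axes, zero at the start; "moment": the same for the moment, N m; "finger_gap": finger opening in mm.
Only numpy, scipy, OpenCV 4.12 (cv2) and the standard library are available. Lean on these libraries where they do the work, as an engineer would, in place of code of your own. Each camera call takes 0.05 s, during which the arm holds its last target.

## Working session

There is one attempt and no reset: what is moved stays moved. The work goes in short steps, Python scripts to look and compute and a tool call to move; the robot and the scene stay as the last step left them, time stands still between calls to the robot, and variables do not carry over. Pictures are saved under pics/ and viewed, and the job is handed in when it is done.

Besides the shell and the picture viewer there is one more tool, called by a JSON object that holds its "fn" and its "kwargs", one argument or row to a line. play_rows: Moves the arm, as the interface text tells. Its arguments: {"type":"object","properties":{"deltas":{"type":"array","items":{"type":"object","properties":{"ax":{"type":"number"},"ay":{"type":"number"},"az":{"type":"number"},"dx":{"type":"number"},"dy":{"type":"number"},"dz":{"type":"number"},"gripper":{"type":"number"}}}},"grip_force":{"type":"number"}},"required":["deltas"]}

```bash
ls; mkdir -p pics; python3 - <<'E'
from station import read_state, camera
import cv2,json
s=read_state()
for k in s: print(k,s[k])
for n in ["scene","top","wrist"]:
    c=camera(n); cv2.imwrite(f"pics/{n}0.png",c["img"][:,:,::-1])
    print(n,{k:c[k] for k in c if k!="img"})
E
```

```text
pics
t 0.0
joint_pos [-73.9395282   24.4494537    4.23041005  92.05081214  -1.9528835
  63.64360551  -3.84736517]
joint_vel [ 0.00504413 -0.11590143  0.05872062 -0.03608883  0.04047533  0.04655542
  0.0863587 ]
tau [-4.64544009e-04 -9.35796404e+01  3.66591498e+00 -4.54197013e+01
 -4.88435815e-02  1.98017503e-02  7.73687725e-05]
tcp_pos [281.20031591 613.44163733 403.98828106]
eef_rot [[-9.09021379e-01  4.16749263e-01 -4.29929009e-04]
 [ 4.16749473e-01  9.09020623e-01 -1.17616134e-03]
 [-9.93500369e-05 -1.24832849e-03 -9.99999216e-01]]
ft_force [0.48796267 0.43104949 0.63828224]
moment [0.01865584 0.01033318 0.00228173]
finger_gap 94.04030260796485
scene {'intrinsics': array([[383.69274675,   0.        , 315.41772199],
       [  0.        , 383.69274675, 196.76666605],
       [  0.        ,   0.        ,   1.        ]]), 'eye': array([ -19.02175744, -644.87769091,  499.80670746]), 'attitude': array([[ 0.71903974, -0.31400874,  0.61998416],
       [-0.69493422, -0.31594894,  0.64594326],
       [-0.00694849, -0.89530708, -0.44539527]])}
top {'intrinsics': array([[460.25534092,   0.    
[... 172 characters left out ...]
9872509]), 'attitude': array([[-0.02708094, -0.99321559,  0.11309033],
       [-0.99954013,  0.02536047, -0.01662447],
       [ 0.01364366, -0.11348853, -0.99344562]])}
wrist {'intrinsics': array([[291.92233537,   0.        , 326.60865549],
       [  0.        , 291.92233537, 202.01882774],
       [  0.        ,   0.        ,   1.        ]]), 'T_tool_cam': array([[-1.15314374e-03, -9.66848323e-01, -2.55348764e-01,
         7.51687960e+01],
       [ 9.99999014e-01, -9.10427353e-04, -1.06872435e-03,
        -1.89784504e-02],
       [ 8.00817846e-04, -2.55349745e-01,  9.66848420e-01,
         1.84931332e+01],
       [ 0.00000000e+00,  0.00000000e+00,  0.00000000e+00,
         1.00000000e+00]])}
```

View pics/scene0.png

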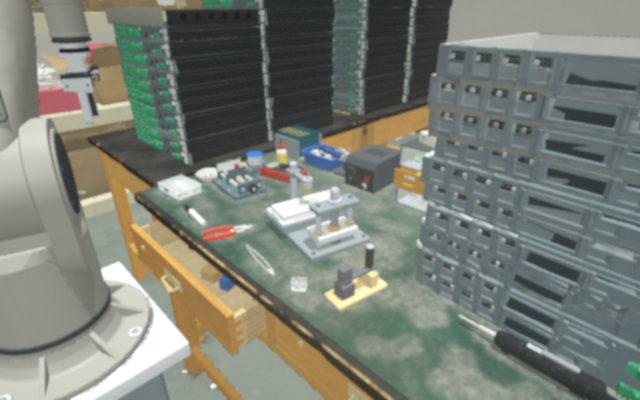

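View pics/top0.png

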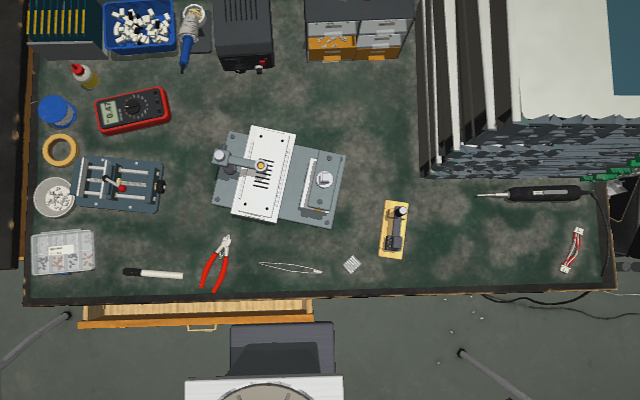

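View pics/wrist0.png

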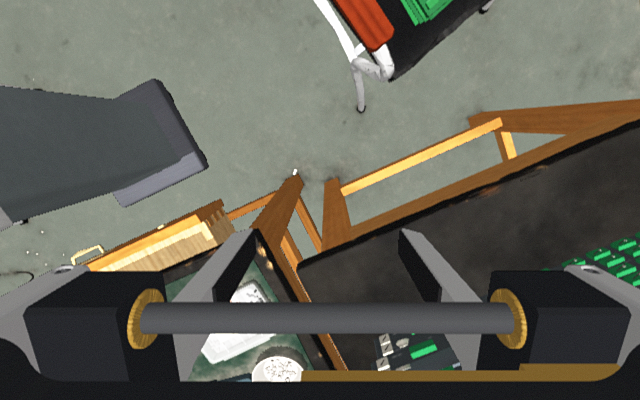

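The overview shows the jack near the middle of the top view (280,175), with its spindle near (324,180). The stand and crank are near (395,230), with the knob up at (402,211). I'll enlarge these.

```bash
python3 - <<'E'
import cv2
a=cv2.imread("pics/top0.png")
cv2.imwrite("pics/t_jack.png",cv2.resize(a[115:240,200:360],None,fx=5,fy=4.8,interpolation=cv2.INTER_CUBIC))
cv2.imwrite("pics/t_crank.png",cv2.resize(a[190:270,340:430],None,fx=7,fy=7,interpolation=cv2.INTER_CUBIC))
b=cv2.imread("pics/scene0.png")
cv2.imwrite("pics/s_all.png",cv2.resize(b[180:310,260:400],None,fx=4.5,fy=4.5,interpolation=cv2.INTER_CUBIC))
E
```

```text
(no output)
```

View pics/t_jack.png

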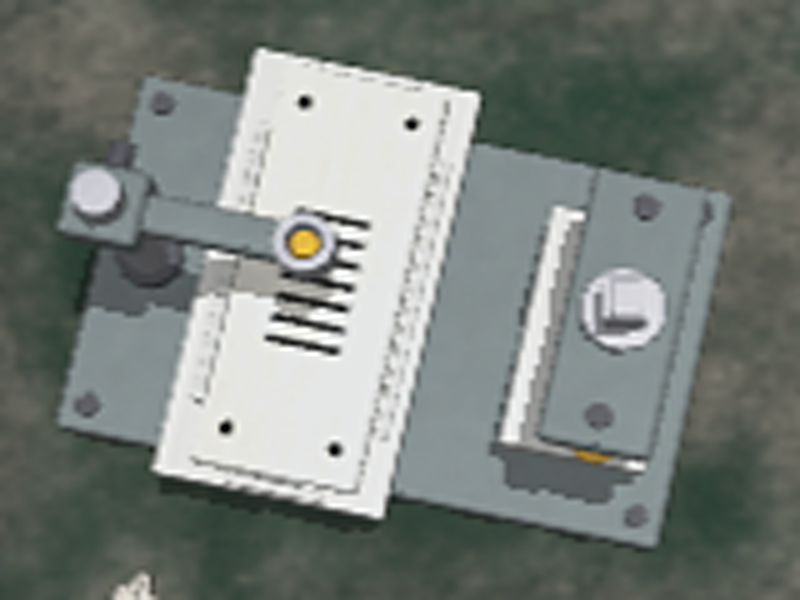

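View pics/t_crank.png

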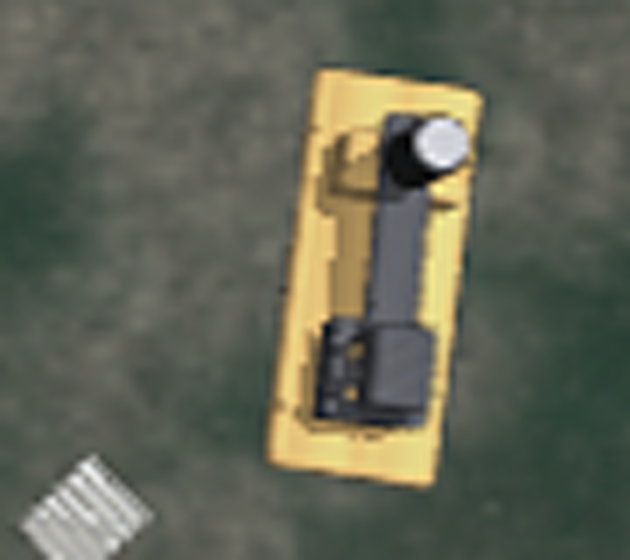

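View pics/s_all.png

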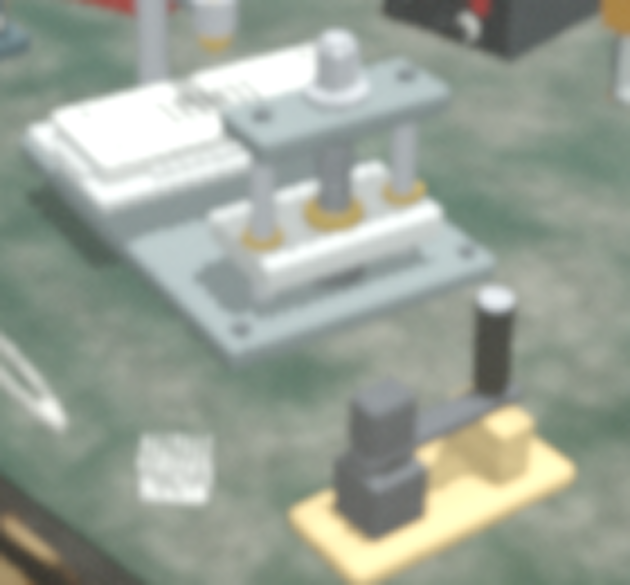

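```bash
cat > h.py <<'E'
import numpy as np, cv2
from station import read_state, camera
from scipy.optimize import least_squares
def ray(c,uv):
    K=c["intrinsics"];d=np.linalg.inv(K)@np.array([uv[0],uv[1],1.]);return c["eye"],c["attitude"]@d
def onz(c,uv,z):
    e,d=ray(c,uv);return e+d*(z-e[2])/d[2]
def proj(c,P):
    P=np.atleast_2d(P);q=(P-c["eye"])@c["attitude"];q=q@c["intrinsics"].T;return q[:,:2]/q[:,2:]
def wrist(rs=None):
    s=read_state();c=dict(camera("wrist"));T=np.array(c["T_tool_cam"]);R=np.array(s["eef_rot"]);
    c["eye"]=R@T[:3,3]+np.array(s["tcp_pos"]);c["attitude"]=R@T[:3,:3];return c,s
E
cat > m1.py <<'E'
from h import *
c=camera("top")
f=lambda x,y:(200+x/5,115+y/4.8)
pts=[(-80,127.5,14,145,77),(-80+0,-127.5,14,732,192)]
# jack: local -> crop ; y axis points left in image
obs=[((145,77),14),((732,192),14),((655,547),14),((58,427),14),((622,310),120.5),((97,193),139)]
W=[onz(c,f(*p),z) for p,z in obs]
for w in W: print(w.round(1))
L=[(80,127.5),(80,-127.5),(-80,-127.5),(-80,127.5),(0,-85),(0,112)]
def res(p,L=L):
    r=[]
    for (x,y),w in zip(L,W):
        cs,sn=np.cos(p[2]),np.sin(p[2]);r+= [p[0]+cs*x-sn*y-w[0],p[1]+sn*x+cs*y-w[1]]
    return r
for s in (1,):
    q=least_squares(res,[550,0,0.1]);print(q.x,np.degrees(q.x[2]),np.array(res(q.x)).reshape(-1,2).round(1))
p=q.x;print("spindle",p[0]+np.sin(p[2])*85,p[1]-np.cos(p[2])*85)
print("leadin top",onz(c,f(629,295),146.5))
g=lambda x,y:(340+x/7,190+y/7)
for n,pp,z in [("st",(318,68),10),("st",(483,93),10),("st",(432,488),10),("st",(268,463),10),("boss",(370,323),73),("boss",(437,323),73),("boss",(430,422),73),("boss",(365,407),73),("knob",(441,143),93)]:
    print(n,onz(c,g(*pp),z).round(1))
E
python3 m1.py
```

```text
[657.7  64.2  14. ]
[ 600.3 -181.5   14. ]
[ 445.6 -144.3   14. ]
[503.8 101.   14. ]
[ 529.9 -129.4  120.5]
[576.2  60.8 139. ]
[ 5.51190363e+02 -4.25743383e+01 -2.33452576e-01] -13.375847306206646 [[ 0.9 -1.2]
 [-0.8 -3.6]
 [-1.7 -3.8]
 [-0.9 -1. ]
 [ 1.6  4.1]
 [ 0.9  5.6]]
spindle 531.5266492182927 -125.26858439346529
leadin top [ 530.89077632 -130.96695238  146.5       ]
st [ 504.  -260.1   10. ]
st [ 495.3 -309.1   10. ]
st [ 378.6 -288.1   10. ]
st [ 387.3 -240.1   10. ]
boss [ 424.4 -260.4   73. ]
boss [ 423.9 -278.9   73. ]
boss [ 396.7 -275.7   73. ]
boss [ 401.3 -257.9   73. ]
knob [ 471.7 -278.3   93. ]
```

The jack's spindle is near (531,-128). The crank hub is near (412,-268), with its arm along about -10°. I'll first swing the arm out of the left corner.

{"fn": "play_rows", "kwargs": {
  "deltas": [
    {"dx": -60, "dy": -30, "az": 0.15},
    {"dx": -120, "dy": -60, "az": 0.3},
    {"dx": -180, "dy": -90, "az": 0.45},
    {"dx": -240, "dy": -123, "az": 0.6},
    {"dx": -240, "dy": -123, "az": 0.75},
    {"dx": -240, "dy": -123, "az": 0.9},
    {"dx": -240, "dy": -123, "az": 1.05},
    {"dx": -240, "dy": -123, "az": 1.2}
  ]
}}

```text
schema error: expected keys ax, ay, az, dx, dy, dz, gripper
```

```bash
python3 -c "
from h import *
s=read_state();print(s['t'],s['joint_pos'].round(1) if hasattr(s['joint_pos'],'round') else s['joint_pos']);print(s['tcp_pos']);print(np.round(s['eef_rot'],3))"
```

```text
0.2 [-73.9  24.4   4.2  92.   -2.   63.6  -3.8]
[281.23114782 613.50850066 404.24939472]
[[-0.909  0.417 -0.   ]
 [ 0.417  0.909 -0.001]
 [-0.    -0.001 -1.   ]]
```

{"fn": "play_rows", "kwargs": {
  "deltas": [
    {"ax": 0, "ay": 0, "az": 0.15, "dx": -60, "dy": -30, "dz": 0, "gripper": 1},
    {"ax": 0, "ay": 0, "az": 0.3, "dx": -120, "dy": -60, "dz": 0, "gripper": 1},
    {"ax": 0, "ay": 0, "az": 0.45, "dx": -180, "dy": -90, "dz": 0, "gripper": 1},
    {"ax": 0, "ay": 0, "az": 0.6, "dx": -240, "dy": -123, "dz": 0, "gripper": 1},
    {"ax": 0, "ay": 0, "az": 0.75, "dx": -240, "dy": -123, "dz": 0, "gripper": 1},
    {"ax": 0, "ay": 0, "az": 0.9, "dx": -240, "dy": -123, "dz": 0, "gripper": 1},
    {"ax": 0, "ay": 0, "az": 1.05, "dx": -240, "dy": -123, "dz": 0, "gripper": 1},
    {"ax": 0, "ay": 0, "az": 1.2, "dx": -240, "dy": -123, "dz": 0, "gripper": 1}
  ]
}}

```text
t: 1.0
tcp_pos: [448.8, 400.8, 404.7]
eef_rot: [[0.067, 0.998, -0.0], [0.998, -0.067, 0.0], [0.0, -0.0, -1.0]]
ft_force: [-0.6, 0.5, -0.2]
finger_gap: 94.1
```

```bash
cat > st.py <<'E'
from h import *
s=read_state();R=np.array(s['eef_rot'])
print(s['t'],np.round(s['joint_pos'],1),"tcp",np.round(s['tcp_pos'],1),"xyaw",np.degrees(np.arctan2(R[1,0],R[0,0])).round(2),"z",R[:,2].round(3),"F",np.round(s['ft_force'],1),"M",np.round(s['moment'],2),"gap",s['finger_gap'])
E
python3 st.py
```

```text
1.0 [-65.6  18.3  22.1 102.7  -7.8  60.4 -44.4] tcp [448.8 400.8 404.7] xyaw 86.16 z [-0.  0. -1.] F [-0.6  0.5 -0.2] M [-0.04  0.1  -0.  ] gap 94.0699421456401
```

{"fn": "play_rows", "kwargs": {
  "deltas": [
    {"ax": 0, "ay": 0, "az": 0.14, "dx": -45, "dy": 10, "dz": 0, "gripper": 1},
    {"ax": 0, "ay": 0, "az": 0.28, "dx": -90, "dy": 20, "dz": 0, "gripper": 1},
    {"ax": 0, "ay": 0, "az": 0.42, "dx": -135, "dy": 30, "dz": 0, "gripper": 1},
    {"ax": 0, "ay": 0, "az": 0.56, "dx": -180, "dy": 40, "dz": 0, "gripper": 1},
    {"ax": 0, "ay": 0, "az": 0.7, "dx": -225, "dy": 50, "dz": 0, "gripper": 1},
    {"ax": 0, "ay": 0, "az": 0.84, "dx": -270, "dy": 60, "dz": 0, "gripper": 1},
    {"ax": 0, "ay": 0, "az": 0.98, "dx": -315, "dy": 70, "dz": 0, "gripper": 1},
    {"ax": 0, "ay": 0, "az": 1.12, "dx": -360, "dy": 80, "dz": 0, "gripper": 1},
    {"ax": 0, "ay": 0, "az": 1.26, "dx": -405, "dy": 90, "dz": 0, "gripper": 1},
    {"ax": 0, "ay": 0, "az": 1.4, "dx": -450, "dy": 100, "dz": 0, "gripper": 1},
    {"ax": 0, "ay": 0, "az": 1.54, "dx": -490, "dy": 110, "dz": 0, "gripper": 1},
    {"ax": 0, "ay": 0, "az": 1.68, "dx": -524, "dy": 117, "dz": 0, "gripper": 1},
    {"ax": 0, "ay": 0, "az": 1.68, "dx": -524, "dy": 117, "dz": 0, "gripper": 1},
    {"ax": 0, "ay": 0, "az": 1.68, "dx": -524, "dy": 117, "dz": 0, "gripper": 1}
  ]
}}

```text
t: 2.4
tcp_pos: [533.9, -128.7, 404.4]
eef_rot: [[0.986, -0.168, -0.001], [-0.168, -0.986, -0.0], [-0.001, 0.0, -1.0]]
ft_force: [1.2, 0.1, -0.4]
finger_gap: 94.0
```

```bash
python3 st.py; cat > look.py <<'E'
import sys,pickle
from h import *
c,s=wrist();n=sys.argv[1];pickle.dump(c,open(f"pics/{n}.pkl","wb"));cv2.imwrite(f"pics/{n}.png",c["img"][:,:,::-1])
E
python3 look.py w1
```

```text
2.4 [-35.7  17.8  52.4 110.4 -16.2  59.6 -76. ] tcp [ 533.9 -128.7  404.4] xyaw -9.68 z [-0.001 -0.    -1.   ] F [ 1.2  0.1 -0.4] M [0.03 0.12 0.05] gap 94.00172448786927
```

View pics/w1.png

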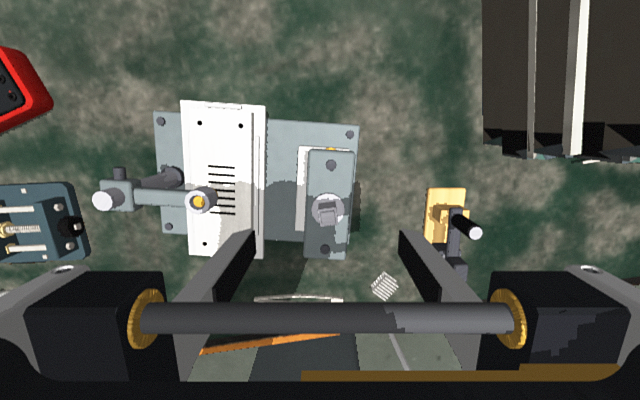

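The wrist view shows the spindle flange at about (328,208) and the crank at the right (455,230), with the knob top at (475,233). I'll enlarge it for measuring.

```bash
python3 - <<'E'
import cv2
a=cv2.imread("pics/w1.png")
cv2.imwrite("pics/w1a.png",cv2.resize(a[110:270,140:370],None,fx=3.4,fy=3.4,interpolation=cv2.INTER_CUBIC))
cv2.imwrite("pics/w1b.png",cv2.resize(a[180:240,290:370],None,fx=10,fy=10,interpolation=cv2.INTER_CUBIC))
E
```

```text
(no output)
```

View pics/w1a.png

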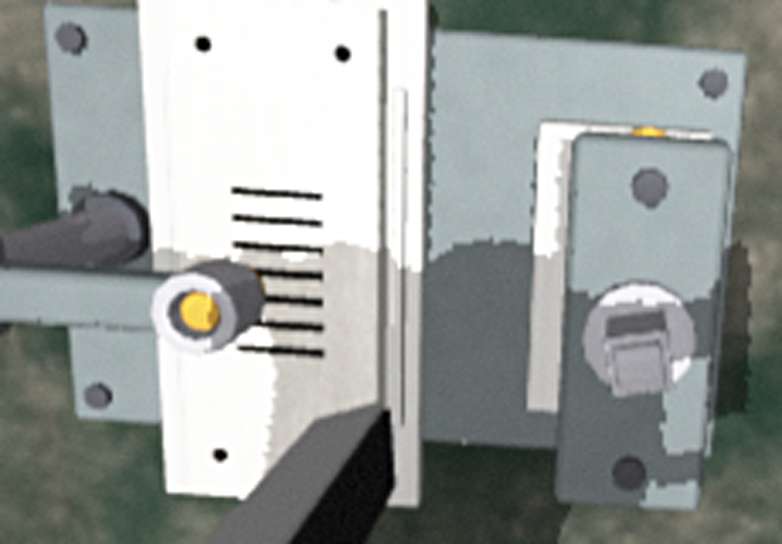

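View pics/w1b.png

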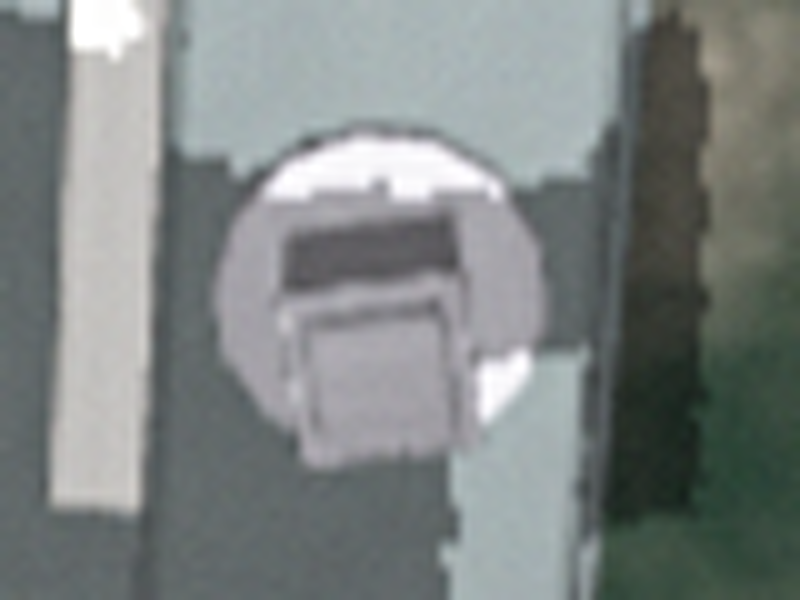

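```bash
cat > m2.py <<'E'
from h import *
import pickle
c=pickle.load(open("pics/w1.pkl","rb"))
f=lambda x,y:(290+x/10,180+y/10)
Q=[onz(c,f(*p),142.5) for p in [(285,300),(460,280),(478,445),(305,468)]]
for q in Q: print(q.round(1))
print("sq ctr",np.mean(Q,0))
for i in range(4):
    d=Q[(i+1)%4]-Q[i];print(np.linalg.norm(d).round(1),np.degrees(np.arctan2(d[1],d[0])).round(1))
th=[(218,310),(545,300),(380,130)]
print("flange",[(onz(c,f(*p),120.5)).round(1) for p in th])
# circle fit
W=np.array([onz(c,f(*p),120.5)[:2] for p in [(218,310),(230,240),(275,178),(380,132),(480,175),(530,240),(547,300),(525,370),(240,385)]])
q=least_squares(lambda p:np.hypot(*(W-p[:2]).T)-16,[531,-128]);print(q.x,q.fun.round(1))
g=lambda x,y:(140+x/3.4,110+y/3.4)
for n,p,z in [("base TL",(45,5),14),("base TR",(747,52),14),("col",None,0),("br TL",(573,140),114),("br TR",(730,142),114),("br BL",(557,503),114),("br BR",(697,508),114)]:
    if p: print(n,onz(c,g(*p),z).round(1))
print("col top",onz(c,(103,200),139).round(1))
print("pin/collar top in ray", onz(c,g(200,312),120).round(1))
for n,p,z in [("st",(427,187),10),("st",(466,189),10),("knob",(475,233),93)]: print(n,onz(c,p,z).round(1))
E
python3 m2.py
```

```text
[ 536.5 -122.   142.5]
[ 535.7 -137.3  142.5]
[ 520.5 -136.4  142.5]
[ 521.  -121.   142.5]
sq ctr [ 528.4217224  -129.16760647  142.5       ]
15.3 -93.0
15.2 176.7
15.4 88.2
15.6 -3.6
flange [array([ 530.3, -113.8,  120.5]), array([ 526. , -144.6,  120.5]), array([ 545. , -131.9,  120.5])]
[ 528.40040872 -129.13082599] [-0.6 -0.6 -0.3  0.6 -0.4 -0.6 -0.2 -0.6 -0.3]
base TL [656.7  64.2  14. ]
base TR [ 598.1 -181.2   14. ]
br TL [ 585.5 -120.7  114. ]
br TR [ 577.7 -162.5  114. ]
br BL [480.8 -96.1 114. ]
br BR [ 472.1 -137.1  114. ]
col top [576.3  62.1 139. ]
pin/collar top in ray [557.1 -10.5 120. ]
st [ 505.3 -257.9   10. ]
st [ 493.9 -308.3   10. ]
knob [ 468.7 -278.6   93. ]
```

{"fn": "play_rows", "kwargs": {
  "deltas": [
    {"ax": 0, "ay": 0, "az": 0, "dx": -24, "dy": 40, "dz": 15, "gripper": 1},
    {"ax": 0, "ay": 0, "az": 0, "dx": -48, "dy": 80, "dz": 35, "gripper": 1},
    {"ax": 0, "ay": 0, "az": 0, "dx": -73, "dy": 120, "dz": 52, "gripper": 1},
    {"ax": 0, "ay": 0, "az": 0, "dx": -97, "dy": 158, "dz": 70, "gripper": 0.6},
    {"ax": 0, "ay": 0, "az": 0, "dx": -97, "dy": 158, "dz": 70, "gripper": 0.6},
    {"ax": 0, "ay": 0, "az": 0, "dx": -97, "dy": 158, "dz": 70, "gripper": 0.6}
  ]
}}

```text
t: 3.05
tcp_pos: [411.8, -267.4, 334.6]
eef_rot: [[0.986, -0.167, -0.0], [-0.167, -0.986, 0.001], [-0.0, -0.001, -1.0]]
ft_force: [1.7, -0.2, -0.6]
finger_gap: 73.7
```

```bash
python3 st.py; python3 look.py w2; python3 -c "
import cv2
a=cv2.imread('pics/w2.png')
cv2.imwrite('pics/w2a.png',cv2.resize(a[120:300,240:420],None,fx=4.4,fy=3.3,interpolation=cv2.INTER_CUBIC))"
```

```text
3.05 [-18.7  17.3  52.8 121.4 -18.2  49.5 -54.7] tcp [ 411.8 -267.4  334.6] xyaw -9.63 z [-0.     0.001 -1.   ] F [ 1.7 -0.2 -0.6] M [0.   0.12 0.02] gap 73.65463041933606
```

View pics/w2.png

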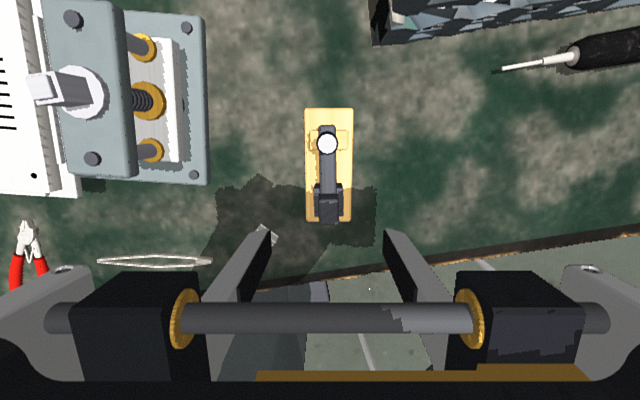

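View pics/w2a.png

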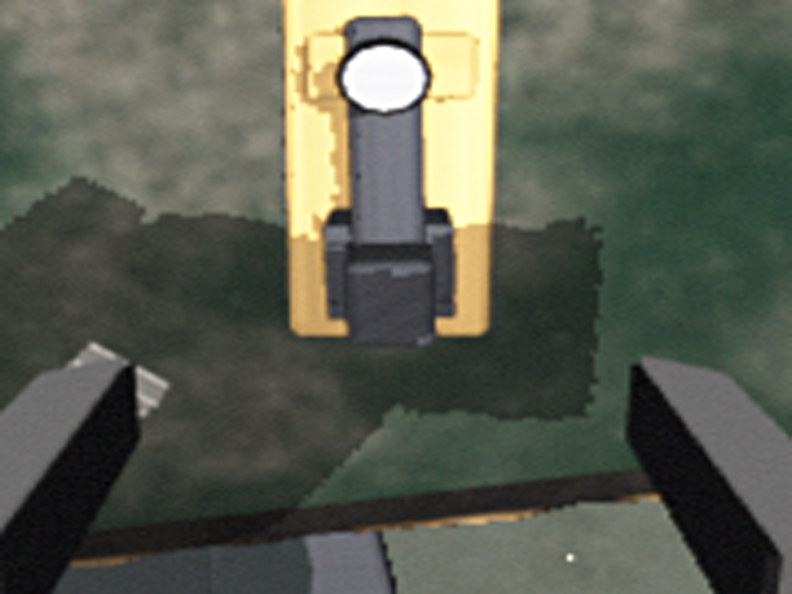

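```bash
python3 - <<'E'
from h import *
import pickle
c=pickle.load(open("pics/w2.pkl","rb"))
g=lambda x,y:(240+x/4.4,120+y/3.3)
B=[onz(c,g(*p),73) for p in [(348,261),(433,260),(434,345),(350,346)]]
for b in B: print(b.round(1))
b=np.mean(B,0);k=onz(c,g(384,76),93);print("boss",b,"knob",k,np.linalg.norm((k-b)[:2]),np.degrees(np.arctan2(*(k-b)[[1,0]])))
# arm edges z=48
for p in [(352,130),(352,235),(421,130),(423,235)]: print(onz(c,g(*p),48).round(1))
for p in [(328,225),(452,225),(328,320),(452,318)]: print("hub",onz(c,g(*p),40).round(1))
E
```

```text
[ 424.1 -262.6   73. ]
[ 421.6 -279.    73. ]
[ 398.4 -275.5   73. ]
[ 401.  -258.9   73. ]
boss [ 411.26289931 -268.97831152   73.        ] knob [ 470.76834607 -277.61267635   93.        ] 60.12861589615938 -8.256116153226417
[ 454.7 -268.2   48. ]
[ 425.3 -263.    48. ]
[ 452.2 -282.4   48. ]
[ 422.7 -278.    48. ]
hub [ 427.4 -257.8   40. ]
hub [ 422.8 -284.7   40. ]
hub [ 398.6 -252.6   40. ]
hub [ 394.6 -280.3   40. ]
```

{"fn": "play_rows", "kwargs": {
  "deltas": [
    {"ax": 0, "ay": 0, "az": -0.01, "dx": 0, "dy": 2, "dz": 25, "gripper": 0.5},
    {"ax": 0, "ay": 0, "az": -0.01, "dx": 0, "dy": 2, "dz": 50, "gripper": 0.5},
    {"ax": 0, "ay": 0, "az": -0.01, "dx": 0, "dy": 2, "dz": 72, "gripper": 0.5},
    {"ax": 0, "ay": 0, "az": -0.01, "dx": 0, "dy": 2, "dz": 85, "gripper": 0.5},
    {"ax": 0, "ay": 0, "az": -0.01, "dx": 0, "dy": 2, "dz": 90, "gripper": 0.5},
    {"ax": 0, "ay": 0, "az": -0.01, "dx": 0, "dy": 2, "dz": 90, "gripper": 0.4},
    {"ax": 0, "ay": 0, "az": -0.01, "dx": 0, "dy": 2, "dz": 90, "gripper": 0.1},
    {"ax": 0, "ay": 0, "az": -0.01, "dx": 0, "dy": 2, "dz": 90, "gripper": 0.1},
    {"ax": 0, "ay": 0, "az": -0.01, "dx": 0, "dy": 2, "dz": 90, "gripper": 0.1},
    {"ax": 0, "ay": 0, "az": -0.01, "dx": 0, "dy": 2, "dz": 90, "gripper": 0.1}
  ],
  "grip_force": 40
}}

```text
t: 4.1
tcp_pos: [411.8, -269.7, 245.2]
eef_rot: [[0.988, -0.157, 0.001], [-0.157, -0.988, 0.0], [0.001, -0.0, -1.0]]
ft_force: [-2.3, 1.9, 7.4]
finger_gap: 17.7
```

```bash
python3 st.py; python3 look.py w3
```

```text
4.1 [ -9.8  26.2  44.  124.7 -28.9  39.4 -44.8] tcp [ 411.8 -269.7  245.2] xyaw -9.06 z [ 0.001  0.    -1.   ] F [-2.3  1.9  7.4] M [ 0.41  0.35 -0.02] gap 17.676003255511297
```

View pics/w3.png

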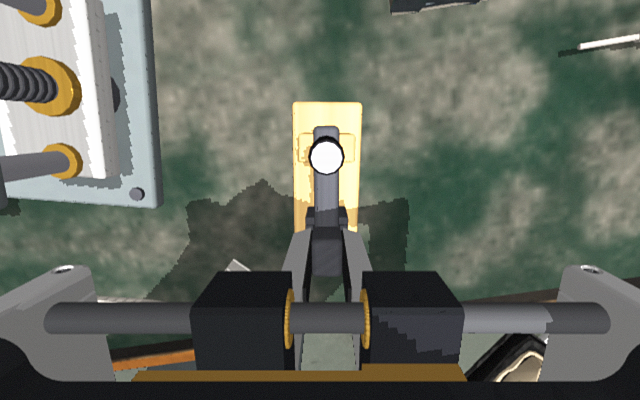

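{"fn": "play_rows", "kwargs": {
  "deltas": [
    {"ax": 0, "ay": 0, "az": 0, "dx": 0, "dy": 0, "dz": -5, "gripper": 0.1},
    {"ax": 0, "ay": 0, "az": 0, "dx": 0, "dy": 0, "dz": -12, "gripper": 0.1},
    {"ax": 0, "ay": 0, "az": 0, "dx": 0, "dy": 0, "dz": -22, "gripper": 0.1},
    {"ax": 0, "ay": 0, "az": 0, "dx": 0, "dy": 0, "dz": -40, "gripper": 0.1},
    {"ax": 0, "ay": 0, "az": 0, "dx": 0, "dy": 0, "dz": -65, "gripper": 0.1},
    {"ax": 0, "ay": 0, "az": 0, "dx": 0, "dy": 0, "dz": -95, "gripper": 0.1},
    {"ax": 0, "ay": 0, "az": 0, "dx": 0, "dy": 0, "dz": -130, "gripper": 0.1},
    {"ax": 0, "ay": 0, "az": 0, "dx": 0, "dy": 0, "dz": -155, "gripper": 0.1},
    {"ax": 0, "ay": 0, "az": 0, "dx": 0, "dy": 0, "dz": -165, "gripper": 0.1},
    {"ax": 0, "ay": 0, "az": 0, "dx": 0, "dy": 0, "dz": -165, "gripper": 0.1}
  ],
  "grip_force": 55
}}

```text
t: 5.15
tcp_pos: [411.7, -269.7, 410.6]
eef_rot: [[0.988, -0.157, 0.002], [-0.157, -0.988, 0.0], [0.002, -0.001, -1.0]]
ft_force: [0.8, 0.4, -2.9]
finger_gap: 17.6
```

```bash
python3 st.py; python3 look.py w4; python3 - <<'E'
import cv2
for n in "34":
    a=cv2.imread(f'pics/w{n}.png')
    cv2.imwrite(f'pics/w{n}a.png',cv2.resize(a[110:290,270:390],None,fx=5,fy=3.3,interpolation=cv2.INTER_CUBIC))
E
```

```text
5.15 [-25.7   9.7  58.3 116.9  -9.8  58.3 -61.6] tcp [ 411.7 -269.7  410.6] xyaw -9.03 z [ 0.002  0.    -1.   ] F [ 0.8  0.4 -2.9] M [0.04 0.22 0.  ] gap 17.6020543587589
```

View pics/w4.png

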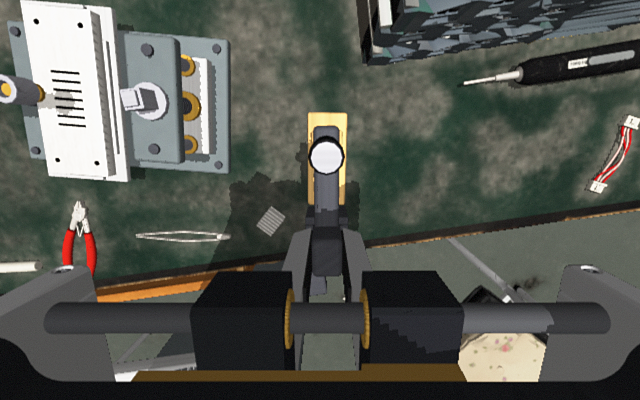

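View pics/w4a.png

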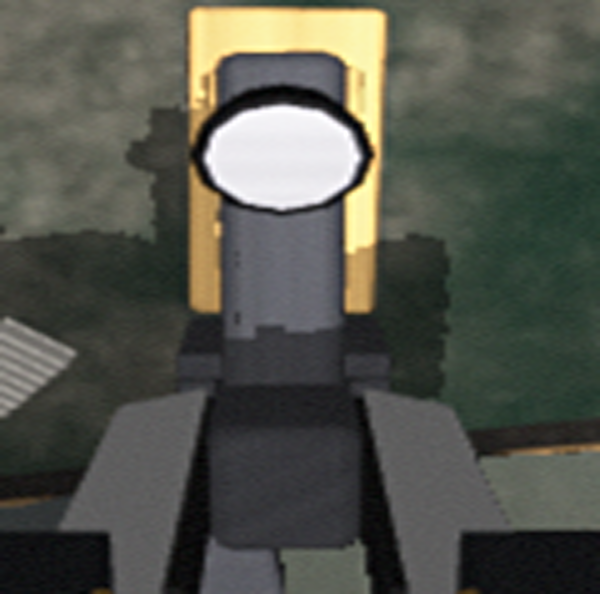

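View pics/w3a.png

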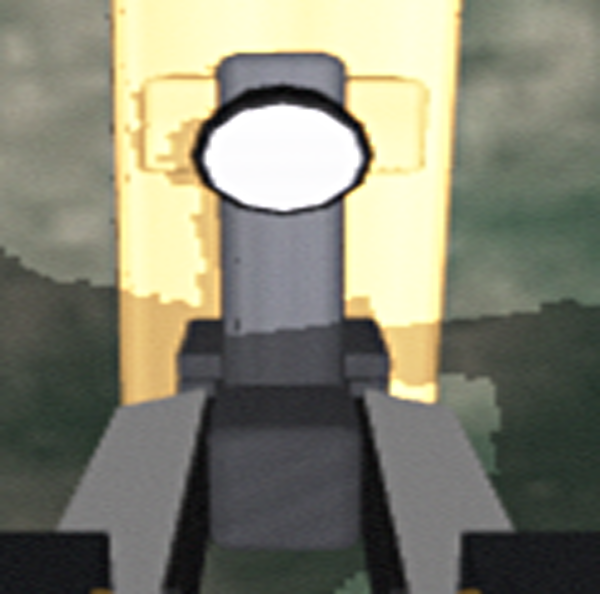

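The crank lifted squarely with the same pose in the grip: knob top at (326,156), boss top about (327,257). Now its offset in the tool frame.

```bash
python3 - <<'E'
from h import *
import pickle
c=pickle.load(open("pics/w4.pkl","rb"));c0=c
T=np.array(c["T_tool_cam"]);c=dict(c);c["eye"]=T[:3,3];c["attitude"]=T[:3,:3]
g=lambda x,y:(270+x/5,110+y/3.3)
B=[onz(c,g(*p),172.2) for p in [(212,427),(360,427),(360,548),(212,548)]]
for b in B: print(b.round(1))
b=np.mean(B,0);k=onz(c,g(284,157),152.2);print("boss",b,"knob",k,np.linalg.norm((k-b)[:2]),np.degrees(np.arctan2(*(k-b)[[1,0]])))
for p in [(222,230),(225,375),(342,230),(343,375)]: print("arm",onz(c,g(*p),197.2).round(1))
for p in [(190,325),(378,325),(180,355),(388,355)]: print("hub",onz(c,g(*p),205.2).round(1))
E
```

```text
[ 10.8  -8.2 172.2]
[ 10.8   8.5 172.2]
[-12.2   8.8 172.2]
[-12.1  -8.5 172.2]
boss [-6.7072190e-01  1.2930671e-01  1.7220000e+02] knob [ 5.89073705e+01 -6.48204589e-02  1.52200000e+02] 59.578408669841345 -0.1866898994531578
arm [ 40.3  -7.7 197.2]
arm [ 11.5  -7.7 197.2]
arm [ 40.3   7.2 197.2]
arm [ 11.5   7.6 197.2]
hub [ 19.4 -12.6 205.2]
hub [ 19.4  12.5 205.2]
hub [ 13.  -14.  205.2]
hub [ 13.   13.9 205.2]
```

{"fn": "play_rows", "kwargs": {
  "deltas": [
    {"ax": 0, "ay": 0, "az": -0.02, "dx": 18, "dy": -30, "dz": 0, "gripper": 0.1},
    {"ax": 0, "ay": 0, "az": -0.04, "dx": 36, "dy": -60, "dz": 0, "gripper": 0.1},
    {"ax": 0, "ay": 0, "az": -0.06, "dx": 54, "dy": -90, "dz": 0, "gripper": 0.1},
    {"ax": 0, "ay": 0, "az": -0.08, "dx": 72, "dy": -120, "dz": 0, "gripper": 0.1},
    {"ax": 0, "ay": 0, "az": -0.1, "dx": 85, "dy": -142, "dz": 0, "gripper": 0.1},
    {"ax": 0, "ay": 0, "az": -0.1, "dx": 94, "dy": -157, "dz": 4, "gripper": 0.1},
    {"ax": 0, "ay": 0, "az": -0.1, "dx": 94, "dy": -157, "dz": 8, "gripper": 0.1},
    {"ax": 0, "ay": 0, "az": -0.1, "dx": 94, "dy": -157, "dz": 8, "gripper": 0.1}
  ]
}}

```text
t: 6.0
tcp_pos: [528.8, -129.9, 400.7]
eef_rot: [[0.998, -0.059, -0.002], [-0.059, -0.998, -0.001], [-0.002, 0.001, -1.0]]
ft_force: [0.3, -0.3, -2.5]
finger_gap: 17.9
```

```bash
python3 st.py; python3 look.py w5; python3 - <<'E'
from h import *
c=camera("scene");a=np.ascontiguousarray(c["img"][:,:,::-1]);cv2.imwrite("pics/s5.png",cv2.resize(a[130:270,260:400],None,fx=4.2,fy=4.2,interpolation=cv2.INTER_CUBIC))
c=camera("top");a=np.ascontiguousarray(c["img"][:,:,::-1]);cv2.imwrite("pics/t5.png",cv2.resize(a[115:240,240:400],None,fx=4.8,fy=4.8,interpolation=cv2.INTER_CUBIC))
a=cv2.imread("pics/w5.png");cv2.imwrite("pics/w5a.png",cv2.resize(a[110:290,230:430],None,fx=4,fy=3.3,interpolation=cv2.INTER_CUBIC))
E
```

```text
6.0 [-34.8  17.1  51.1 111.2 -15.4  58.9 -70.3] tcp [ 528.8 -129.9  400.7] xyaw -3.39 z [-0.002 -0.001 -1.   ] F [ 0.3 -0.3 -2.5] M [-0.01  0.21 -0.05] gap 17.94082116285714
```

View pics/s5.png

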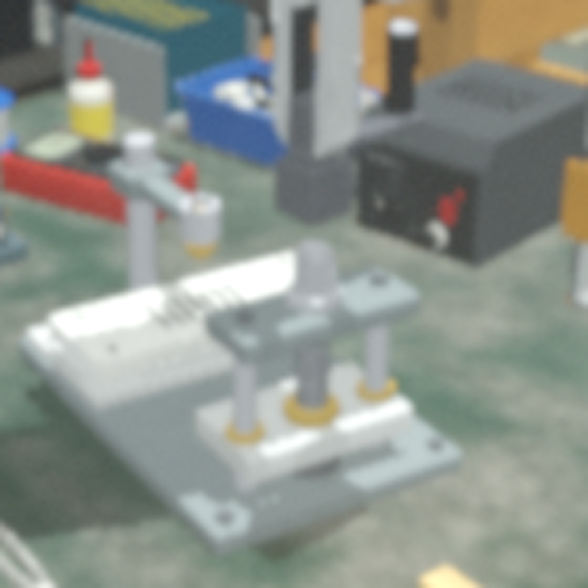

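View pics/w5a.png

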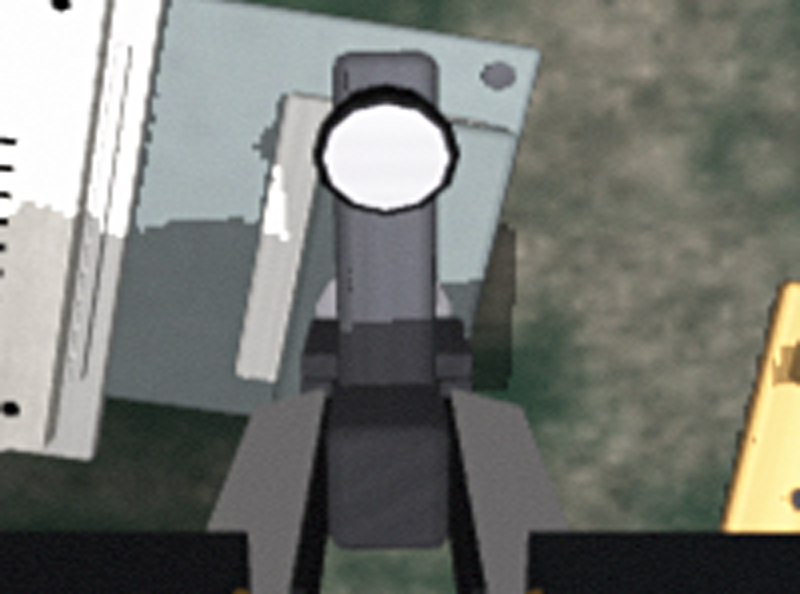

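View pics/t5.png

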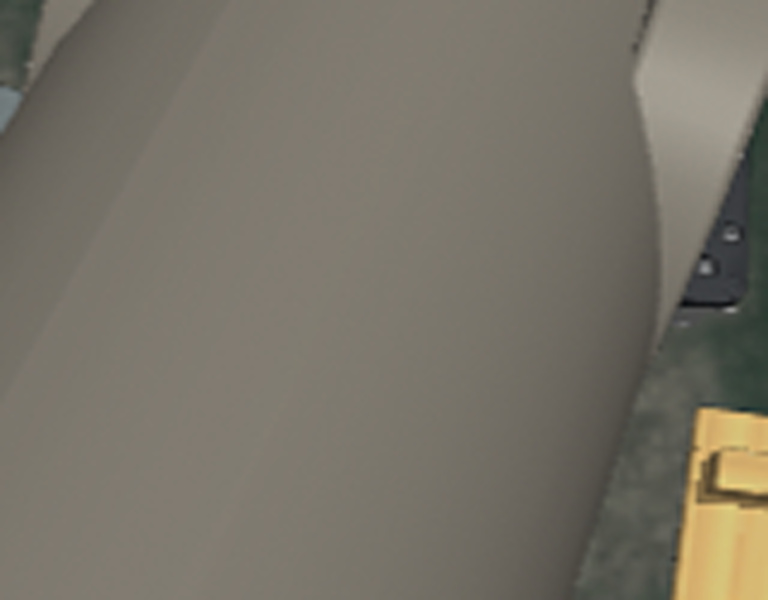

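Hub and flange line up within a millimetre in both views. I'll descend slowly.

{"fn": "play_rows", "kwargs": {
  "deltas": [
    {"ax": 0, "ay": 0, "az": 0, "dx": 0.5, "dy": -0.7, "dz": 6, "gripper": 0.1},
    {"ax": 0, "ay": 0, "az": 0, "dx": 0.5, "dy": -0.7, "dz": 12, "gripper": 0.1},
    {"ax": 0, "ay": 0, "az": 0, "dx": 0.5, "dy": -0.7, "dz": 16, "gripper": 0.1},
    {"ax": 0, "ay": 0, "az": 0, "dx": 0.5, "dy": -0.7, "dz": 19, "gripper": 0.1},
    {"ax": 0, "ay": 0, "az": 0, "dx": 0.5, "dy": -0.7, "dz": 20, "gripper": 0.1},
    {"ax": 0, "ay": 0, "az": 0, "dx": 0.5, "dy": -0.7, "dz": 21, "gripper": 0.1},
    {"ax": 0, "ay": 0, "az": 0, "dx": 0.5, "dy": -0.7, "dz": 21, "gripper": 0.1}
  ]
}}

```text
t: 6.85
tcp_pos: [529.7, -128.8, 380.7]
eef_rot: [[0.998, -0.058, -0.0], [-0.058, -0.998, -0.0], [-0.0, 0.0, -1.0]]
ft_force: [-0.6, 0.3, -2.5]
finger_gap: 17.2
```

```bash
python3 st.py
```

```text
6.85 [-33.7  18.7  50.  112.3 -17.1  56.7 -69. ] tcp [ 529.7 -128.8  380.7] xyaw -3.34 z [-0. -0. -1.] F [-0.6  0.3 -2.5] M [0.02 0.16 0.04] gap 17.15964977005517
```

{"fn": "play_rows", "kwargs": {
  "deltas": [
    {"ax": 0, "ay": 0, "az": 0, "dx": -0.2, "dy": 0.3, "dz": 1, "gripper": 0.1},
    {"ax": 0, "ay": 0, "az": 0, "dx": -0.2, "dy": 0.3, "dz": 2, "gripper": 0.1},
    {"ax": 0, "ay": 0, "az": 0, "dx": -0.2, "dy": 0.3, "dz": 2.5, "gripper": 0.1},
    {"ax": 0, "ay": 0, "az": 0, "dx": -0.2, "dy": 0.3, "dz": 3, "gripper": 0.1},
    {"ax": 0, "ay": 0, "az": 0, "dx": -0.2, "dy": 0.3, "dz": 3.5, "gripper": 0.1},
    {"ax": 0, "ay": 0, "az": 0, "dx": -0.2, "dy": 0.3, "dz": 4, "gripper": 0.1}
  ]
}}

```text
t: 7.45
tcp_pos: [529.6, -129.1, 376.7]
eef_rot: [[0.998, -0.058, 0.0], [-0.058, -0.998, -0.0], [0.0, 0.0, -1.0]]
ft_force: [0.3, -0.4, -3.4]
finger_gap: 17.5
```

```bash
python3 st.py
```

```text
7.45 [-33.5  19.   49.8 112.5 -17.4  56.2 -68.7] tcp [ 529.6 -129.1  376.7] xyaw -3.34 z [ 0. -0. -1.] F [ 0.3 -0.4 -3.4] M [-0.02  0.16 -0.02] gap 17.45553130720526
```

{"fn": "play_rows", "kwargs": {
  "deltas": [
    {"ax": 0, "ay": 0, "az": 0, "dx": 0, "dy": 0, "dz": 0.5, "gripper": 0.1},
    {"ax": 0, "ay": 0, "az": 0, "dx": 0, "dy": 0, "dz": 1, "gripper": 0.1},
    {"ax": 0, "ay": 0, "az": 0, "dx": 0, "dy": 0, "dz": 1.5, "gripper": 0.1},
    {"ax": 0, "ay": 0, "az": 0, "dx": 0, "dy": 0, "dz": 2, "gripper": 0.1},
    {"ax": 0, "ay": 0, "az": 0, "dx": 0, "dy": 0, "dz": 2, "gripper": 0.1}
  ]
}}

```text
t: 7.95
tcp_pos: [529.5, -129.1, 374.6]
eef_rot: [[0.998, -0.058, -0.0], [-0.058, -0.998, -0.0], [-0.0, 0.0, -1.0]]
ft_force: [1.2, -0.3, -2.9]
finger_gap: 17.7
```

```bash
python3 st.py
```

```text
7.95 [-33.3  19.1  49.7 112.7 -17.5  56.  -68.5] tcp [ 529.5 -129.1  374.6] xyaw -3.34 z [-0. -0. -1.] F [ 1.2 -0.3 -2.9] M [ 0.02  0.07 -0.  ] gap 17.659091019671774
```

No resistance. The mouth is at about 139.6, past the shoulder, so I'll continue.

{"fn": "play_rows", "kwargs": {
  "deltas": [
    {"ax": 0, "ay": 0, "az": 0, "dx": 0, "dy": 0, "dz": 1, "gripper": 0.1},
    {"ax": 0, "ay": 0, "az": 0, "dx": 0, "dy": 0, "dz": 2, "gripper": 0.1},
    {"ax": 0, "ay": 0, "az": 0, "dx": 0, "dy": 0, "dz": 3, "gripper": 0.1},
    {"ax": 0, "ay": 0, "az": 0, "dx": 0, "dy": 0, "dz": 4, "gripper": 0.1},
    {"ax": 0, "ay": 0, "az": 0, "dx": 0, "dy": 0, "dz": 5, "gripper": 0.1},
    {"ax": 0, "ay": 0, "az": 0, "dx": 0, "dy": 0, "dz": 6, "gripper": 0.1}
  ]
}}

```text
t: 8.55
tcp_pos: [529.5, -129.1, 368.6]
eef_rot: [[0.998, -0.058, -0.0], [-0.058, -0.998, -0.0], [-0.0, 0.0, -1.0]]
ft_force: [0.3, 0.5, -2.6]
finger_gap: 17.6
```

```bash
python3 st.py
```

```text
8.55 [-33.   19.6  49.4 113.  -18.   55.3 -68.1] tcp [ 529.5 -129.1  368.6] xyaw -3.34 z [-0. -0. -1.] F [ 0.3  0.5 -2.6] M [-0.02 -0.01  0.04] gap 17.575601102203933
```

{"fn": "play_rows", "kwargs": {
  "deltas": [
    {"ax": 0, "ay": 0, "az": 0, "dx": 0, "dy": 0, "dz": 1.5, "gripper": 0.1},
    {"ax": 0, "ay": 0, "az": 0, "dx": 0, "dy": 0, "dz": 3, "gripper": 0.1},
    {"ax": 0, "ay": 0, "az": 0, "dx": 0, "dy": 0, "dz": 4.5, "gripper": 0.1},
    {"ax": 0, "ay": 0, "az": 0, "dx": 0, "dy": 0, "dz": 6, "gripper": 0.1},
    {"ax": 0, "ay": 0, "az": 0, "dx": 0, "dy": 0, "dz": 7.5, "gripper": 0.1},
    {"ax": 0, "ay": 0, "az": 0, "dx": 0, "dy": 0, "dz": 9, "gripper": 0.1},
    {"ax": 0, "ay": 0, "az": 0, "dx": 0, "dy": 0, "dz": 10, "gripper": 0.1},
    {"ax": 0, "ay": 0, "az": 0, "dx": 0, "dy": 0, "dz": 11, "gripper": 0.1},
    {"ax": 0, "ay": 0, "az": 0, "dx": 0, "dy": 0, "dz": 11.5, "gripper": 0.1}
  ]
}}

```text
t: 9.45
tcp_pos: [529.5, -129.1, 357.1]
eef_rot: [[0.998, -0.058, -0.0], [-0.058, -0.998, -0.0], [-0.0, 0.0, -1.0]]
ft_force: [1.1, 0.6, -2.0]
finger_gap: 17.6
```

```bash
python3 st.py
```

```text
9.45 [-32.3  20.5  48.8 113.6 -19.   54.1 -67.3] tcp [ 529.5 -129.1  357.1] xyaw -3.34 z [-0. -0. -1.] F [ 1.1  0.6 -2. ] M [ 0.05 -0.12 -0.01] gap 17.569843428888873
```

{"fn": "play_rows", "kwargs": {
  "deltas": [
    {"ax": 0, "ay": 0, "az": 0, "dx": 0, "dy": 0, "dz": 0.5, "gripper": 0.1},
    {"ax": 0, "ay": 0, "az": 0, "dx": 0, "dy": 0, "dz": 1, "gripper": 0.1},
    {"ax": 0, "ay": 0, "az": 0, "dx": 0, "dy": 0, "dz": 1.5, "gripper": 0.1},
    {"ax": 0, "ay": 0, "az": 0, "dx": 0, "dy": 0, "dz": 1.5, "gripper": 0.1}
  ]
}}

```text
t: 9.85
tcp_pos: [529.5, -129.2, 355.7]
eef_rot: [[0.998, -0.058, -0.0], [-0.058, -0.998, 0.0], [-0.0, -0.0, -1.0]]
ft_force: [0.9, 0.6, -1.1]
finger_gap: 17.7
```

```bash
python3 st.py;python3 look.py w6; python3 -c "
from h import *
c=camera('scene');a=np.ascontiguousarray(c['img'][:,:,::-1]);cv2.imwrite('pics/s6.png',cv2.resize(a[130:270,260:400],None,fx=4.2,fy=4.2,interpolation=cv2.INTER_CUBIC))"
```

```text
9.85 [-32.2  20.6  48.7 113.7 -19.1  53.9 -67.2] tcp [ 529.5 -129.2  355.7] xyaw -3.34 z [-0.  0. -1.] F [ 0.9  0.6 -1.1] M [-0.   -0.05  0.05] gap 17.658518257718544
```

View pics/s6.png

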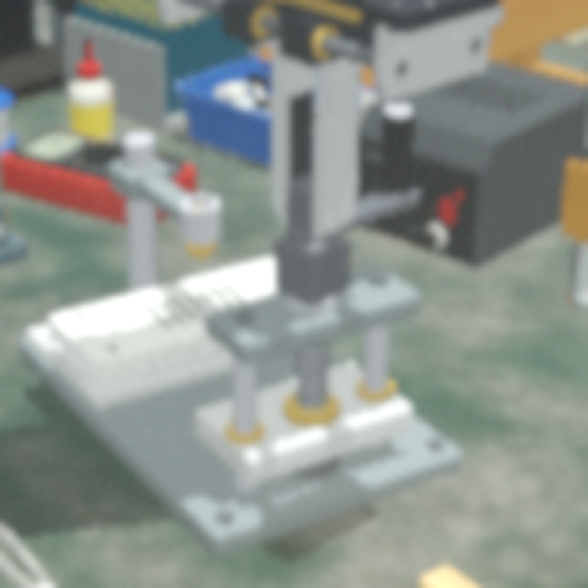

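{"fn": "play_rows", "kwargs": {
  "deltas": [
    {"ax": 0, "ay": 0, "az": 0, "dx": 0, "dy": 0, "dz": 0.4, "gripper": 0.1},
    {"ax": 0, "ay": 0, "az": 0, "dx": 0, "dy": 0, "dz": 0.7, "gripper": 0.1},
    {"ax": 0, "ay": 0, "az": 0, "dx": 0, "dy": 0, "dz": 0.7, "gripper": 0.1}
  ]
}}

```text
t: 10.25
tcp_pos: [529.6, -129.3, 355.6]
eef_rot: [[0.998, -0.058, 0.0], [-0.058, -0.998, 0.001], [0.0, -0.001, -1.0]]
ft_force: [-3.9, 2.0, 14.2]
finger_gap: 17.8
```

```bash
python3 st.py
```

```text
10.25 [-32.2  20.6  48.7 113.7 -19.2  53.9 -67.1] tcp [ 529.6 -129.3  355.6] xyaw -3.34 z [ 0.     0.001 -1.   ] F [-3.9  2.  14.2] M [ 0.41  1.22 -0.05] gap 17.755588767606746
```

Seated at 14 N, TCP 355.6, as predicted. I'll release, rise and go over the knob.

{"fn": "play_rows", "kwargs": {
  "deltas": [
    {"ax": 0, "ay": 0, "az": 0, "dx": 0, "dy": 0, "dz": 0, "gripper": 0.45},
    {"ax": 0, "ay": 0, "az": 0, "dx": 0, "dy": 0, "dz": 0, "gripper": 0.45},
    {"ax": 0, "ay": 0, "az": 0, "dx": 0, "dy": 0, "dz": 0, "gripper": 0.45},
    {"ax": 0, "ay": 0, "az": 0, "dx": 0, "dy": 0, "dz": -10, "gripper": 0.45},
    {"ax": 0, "ay": 0, "az": 0, "dx": 0, "dy": 0, "dz": -30, "gripper": 0.45},
    {"ax": 0, "ay": 0, "az": 0, "dx": 0, "dy": 0, "dz": -57, "gripper": 0.45},
    {"ax": 0, "ay": 0, "az": 0, "dx": 0, "dy": 0, "dz": -65, "gripper": 0.45},
    {"ax": 0, "ay": 0, "az": 0, "dx": 0, "dy": 0, "dz": -65, "gripper": 0.45}
  ]
}}

```text
t: 11.05
tcp_pos: [529.7, -129.2, 421.1]
eef_rot: [[0.998, -0.058, 0.002], [-0.058, -0.998, 0.0], [0.002, -0.001, -1.0]]
ft_force: [0.7, -0.6, -0.6]
finger_gap: 42.3
```

```bash
python3 st.py;python3 look.py w7; python3 -c "
from h import *
c=camera('scene');a=np.ascontiguousarray(c['img'][:,:,::-1]);cv2.imwrite('pics/s7.png',cv2.resize(a[130:270,260:400],None,fx=4.2,fy=4.2,interpolation=cv2.INTER_CUBIC))
a=cv2.imread('pics/w7.png');cv2.imwrite('pics/w7a.png',cv2.resize(a[110:290,230:430],None,fx=4,fy=3.3,interpolation=cv2.INTER_CUBIC))"
```

```text
11.05 [-36.   15.6  51.9 109.8 -14.1  61.  -71.6] tcp [ 529.7 -129.2  421.1] xyaw -3.33 z [ 0.002  0.    -1.   ] F [ 0.7 -0.6 -0.6] M [-0.05  0.14 -0.02] gap 42.266920982501794
```

View pics/s7.png

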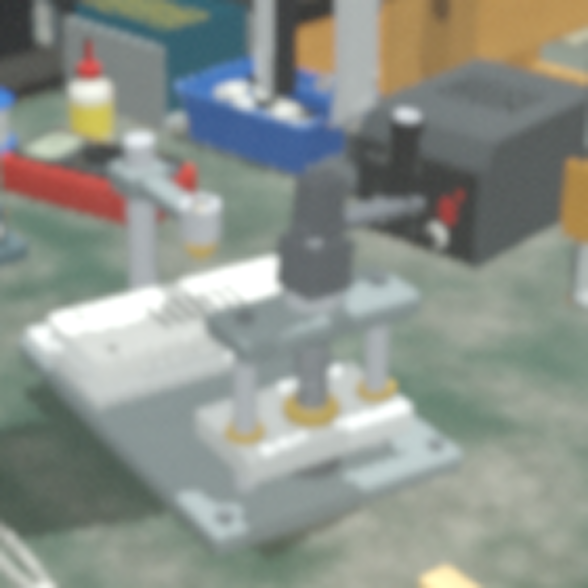

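View pics/w7a.png

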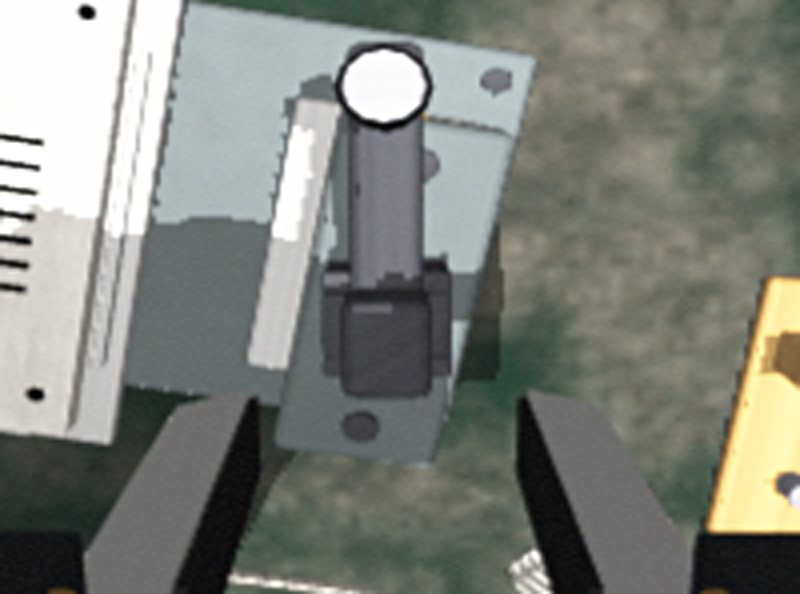

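```bash
python3 - <<'E'
from h import *
import pickle
c=pickle.load(open("pics/w7.pkl","rb"))
g=lambda x,y:(230+x/4,110+y/3.3)
b=np.mean([onz(c,g(*p),183.5) for p in [(342,306),(430,306),(431,396),(344,397)]],0);k=onz(c,g(384,86),203.5)
print(b,k,np.linalg.norm((k-b)[:2]),np.degrees(np.arctan2(*(k-b)[[1,0]])))
E
```

```text
[ 533.52842264 -129.11361111  183.5       ] [ 596.07816145 -132.3561821   203.5       ] 62.633729659394994 -2.9675499652554516
```

```bash
python3 - <<'E'
from h import *
import pickle
a=cv2.imread("pics/w4.png")[110:290,270:390];b=cv2.imread("pics/w6.png")[110:290,270:390]
cv2.imwrite("pics/cmp.png",cv2.resize(np.hstack([a,b]),None,fx=3.3,fy=3.3,interpolation=cv2.INTER_CUBIC))
c=pickle.load(open("pics/w7.pkl","rb"))
g=lambda x,y:(230+x/4,110+y/3.3)
# predicted features for seated crank
h=np.array([528.6,-129.2]);y=np.radians(-3.3);R=np.array([[np.cos(y),-np.sin(y)],[np.sin(y),np.cos(y)]])
for m in (120.5,125,130):
  P=[[*(h+R@np.array(l[:2])),m+l[2]] for l in [(60,0,83),(12,9,63),(12,-9,63),(-12,-9,63),(-12,9,63)]]
  q=proj(c,P);print(m,((q-[230,110])*[4,3.3]).round(0).tolist())
print(c["eye"],c["attitude"])
# bridge/base points check
print("base TR",onz(c,g(535,58),14).round(1), "jack hole")
E
```

```text
120.5 [[388.0, 124.0], [343.0, 323.0], [435.0, 323.0], [434.0, 418.0], [344.0, 418.0]]
125 [[388.0, 126.0], [342.0, 329.0], [436.0, 329.0], [434.0, 425.0], [343.0, 425.0]]
130 [[389.0, 128.0], [341.0, 335.0], [437.0, 335.0], [436.0, 433.0], [342.0, 433.0]]
[ 603.2312913  -133.23125791  402.81273539] [[-5.91733198e-02 -9.65139095e-01 -2.54960870e-01]
 [-9.98247699e-01  5.71534065e-02  1.53303653e-02]
 [-2.24052643e-04  2.55421250e-01 -9.66829838e-01]]
base TR [ 597.1 -180.8   14. ] jack hole
```

View pics/cmp.png

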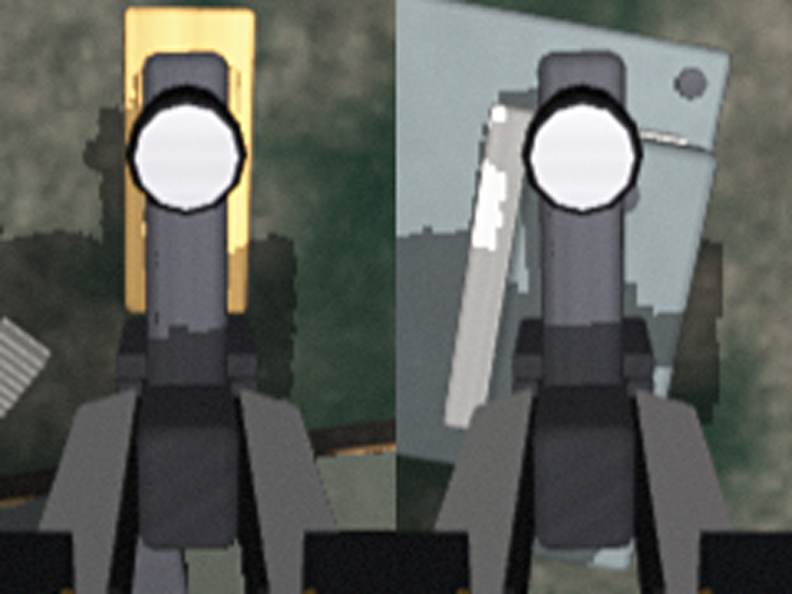

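```bash
python3 - <<'E'
from h import *
import pickle
c=pickle.load(open("pics/w7.pkl","rb"))
y=np.radians(-3.3);u=np.array([np.cos(y),np.sin(y)]);v=np.array([-u[1],u[0]])
def pt(l,t,x0):
    x=x0+l[0]*np.cos(t)+l[2]*np.sin(t);z=120.5+14.5*np.sin(t)+l[2]*np.cos(t)-l[0]*np.sin(t)
    return [*(np.array([528.5,-129.2])+u*x+v*l[1]),z]
for t in (0.04,0.06,.08,.1):
  for x0 in (0,1):
    q=proj(c,[pt(l,t,x0) for l in [(60,0,83),(12,9,63),(12,-9,63),(-12,-9,63),(-12,9,63)]]);print(t,x0,((q-[230,110])*[4,3.3]).round(0).tolist(), np.round(pt((60,0,61.5),t,x0),1))
E
```

```text
0.04 0 [[388.0, 108.0], [342.0, 314.0], [435.0, 313.0], [434.0, 410.0], [344.0, 410.0]] [ 590.8 -132.8  180.1]
0.04 1 [[388.0, 103.0], [342.0, 309.0], [435.0, 309.0], [434.0, 406.0], [344.0, 406.0]] [ 591.8 -132.9  180.1]
0.06 0 [[388.0, 99.0], [342.0, 308.0], [435.0, 308.0], [434.0, 406.0], [343.0, 406.0]] [ 592.  -132.9  179.2]
0.06 1 [[388.0, 94.0], [342.0, 304.0], [435.0, 304.0], [434.0, 402.0], [343.0, 402.0]] [ 593.  -132.9  179.2]
0.08 0 [[388.0, 91.0], [342.0, 303.0], [435.0, 303.0], [434.0, 402.0], [343.0, 402.0]] [ 593.1 -132.9  178.2]
0.08 1 [[388.0, 86.0], [342.0, 299.0], [435.0, 299.0], [434.0, 398.0], [343.0, 398.0]] [ 594.1 -133.   178.2]
0.1 0 [[388.0, 83.0], [342.0, 298.0], [435.0, 298.0], [434.0, 397.0], [343.0, 397.0]] [ 594.2 -133.   177.2]
0.1 1 [[388.0, 78.0], [342.0, 294.0], [435.0, 294.0], [434.0, 393.0], [343.0, 393.0]] [ 595.2 -133.   177.2]
```

The released crank leans about 0.08 rad toward the knob, within the socket play. The knob centre is at about (593.5,-132.4,178). I'll grip the knob there.

{"fn": "play_rows", "kwargs": {
  "deltas": [
    {"ax": 0, "ay": 0, "az": 0, "dx": 32, "dy": 0, "dz": 0, "gripper": 0.45},
    {"ax": 0, "ay": 0, "az": 0, "dx": 64, "dy": -0.5, "dz": 0, "gripper": 0.45},
    {"ax": 0, "ay": 0, "az": 0, "dx": 64, "dy": -0.5, "dz": 10, "gripper": 0.45},
    {"ax": 0, "ay": 0, "az": 0, "dx": 64, "dy": -0.5, "dz": 30, "gripper": 0.45},
    {"ax": 0, "ay": 0, "az": 0, "dx": 64, "dy": -0.5, "dz": 50, "gripper": 0.4},
    {"ax": 0, "ay": 0, "az": 0, "dx": 64, "dy": -0.5, "dz": 57, "gripper": 0.3},
    {"ax": 0, "ay": 0, "az": 0, "dx": 64, "dy": -0.5, "dz": 57, "gripper": 0.1},
    {"ax": 0, "ay": 0, "az": 0, "dx": 64, "dy": -0.5, "dz": 57, "gripper": 0.1},
    {"ax": 0, "ay": 0, "az": 0, "dx": 64, "dy": -0.5, "dz": 57, "gripper": 0.1}
  ],
  "grip_force": 30
}}

```text
t: 12.05
tcp_pos: [593.3, -132.5, 363.5]
eef_rot: [[0.998, -0.058, 0.0], [-0.058, -0.998, 0.0], [0.0, -0.0, -1.0]]
ft_force: [-1.9, 0.5, -1.9]
finger_gap: 16.3
```

```bash
python3 st.py;python3 look.py w8
```

```text
12.05 [-28.7  26.6  47.  105.3 -22.8  58.  -65.7] tcp [ 593.3 -132.5  363.5] xyaw -3.35 z [ 0.  0. -1.] F [-1.9  0.5 -1.9] M [-0.02  0.44 -0.04] gap 16.280023665672402
```

View pics/w8.png

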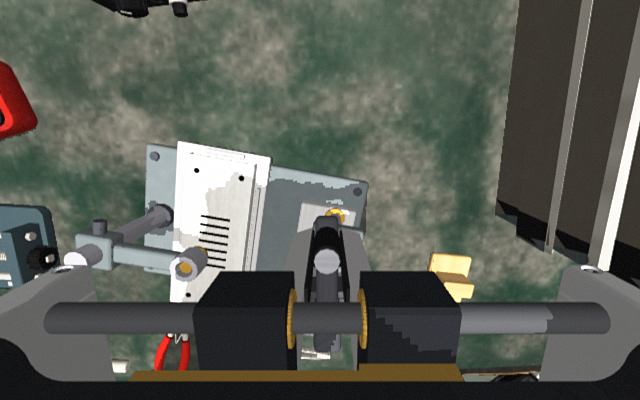

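{"fn": "play_rows", "kwargs": {
  "deltas": [
    {"ax": 0, "ay": 0, "az": 0, "dx": -1.4, "dy": 0, "dz": -0.9, "gripper": 0.1},
    {"ax": 0, "ay": 0, "az": 0, "dx": -2.8, "dy": 0, "dz": -1.8, "gripper": 0.1},
    {"ax": 0, "ay": 0, "az": 0, "dx": -4.2, "dy": 0, "dz": -2.6, "gripper": 0.1},
    {"ax": 0, "ay": 0, "az": 0, "dx": -5.4, "dy": 0, "dz": -3.3, "gripper": 0.1},
    {"ax": 0, "ay": 0, "az": 0, "dx": -5.4, "dy": 0, "dz": -3.3, "gripper": 0.1}
  ]
}}

```text
t: 12.6
tcp_pos: [588.4, -132.0, 366.9]
eef_rot: [[0.998, -0.058, 0.002], [-0.058, -0.998, -0.0], [0.002, -0.0, -1.0]]
ft_force: [5.9, -0.1, -0.5]
finger_gap: 16.4
```

```bash
python3 st.py;python3 look.py w9; python3 -c "
from h import *
c=camera('scene');a=np.ascontiguousarray(c['img'][:,:,::-1]);cv2.imwrite('pics/s9.png',cv2.resize(a[130:270,260:400],None,fx=4.2,fy=4.2,interpolation=cv2.INTER_CUBIC))"
```

```text
12.6 [-29.2  25.9  47.4 105.8 -22.3  58.  -65.9] tcp [ 588.4 -132.   366.9] xyaw -3.33 z [ 0.002 -0.    -1.   ] F [ 5.9 -0.1 -0.5] M [ 0.03 -1.44 -0.03] gap 16.350217921744836
```

View pics/s9.png

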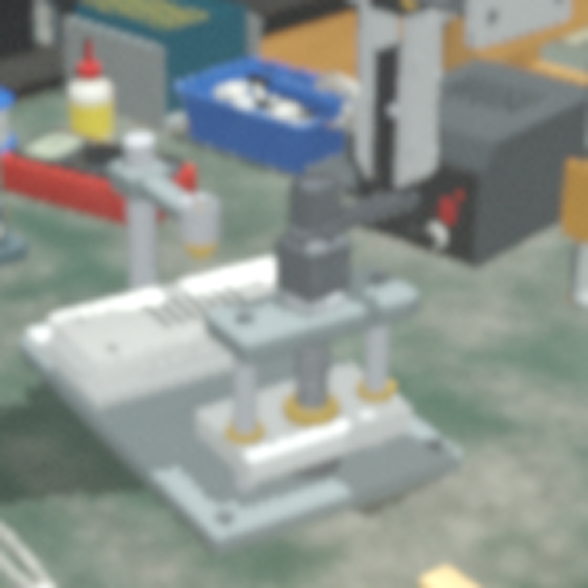

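View pics/w9.png

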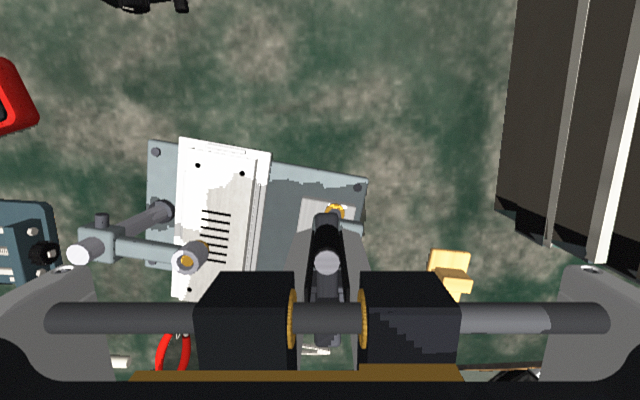

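The crank is upright again. Now I'll wind clockwise in the tool frame (dx = 60(cos a − 1), dy = 60 sin a), with a first short arc.

{"fn": "play_rows", "kwargs": {
  "deltas": [
    {"ax": 0, "ay": 0, "az": 0, "dx": -0.1, "dy": 3, "dz": 0, "gripper": 0.1},
    {"ax": 0, "ay": 0, "az": 0, "dx": -0.5, "dy": 7.8, "dz": 0, "gripper": 0.1},
    {"ax": 0, "ay": 0, "az": 0, "dx": -2, "dy": 15.5, "dz": 0, "gripper": 0.1},
    {"ax": 0, "ay": 0, "az": 0, "dx": -4.6, "dy": 23, "dz": 0, "gripper": 0.1},
    {"ax": 0, "ay": 0, "az": 0, "dx": -8, "dy": 30, "dz": 0, "gripper": 0.1}
  ],
  "grip_force": 35
}}

```text
t: 13.2
tcp_pos: [579.3, -161.3, 367.0]
eef_rot: [[0.998, -0.057, 0.003], [-0.057, -0.998, 0.0], [0.003, -0.0, -1.0]]
ft_force: [6.7, 1.8, 0.8]
finger_gap: 16.7
```

```bash
python3 st.py
```

```text
13.2 [-26.4  25.7  47.5 106.  -22.3  57.8 -63. ] tcp [ 579.3 -161.3  367. ] xyaw -3.29 z [ 0.003  0.    -1.   ] F [6.7 1.8 0.8] M [ 0.86 -2.03  0.01] gap 16.740813469112627
```

{"fn": "play_rows", "kwargs": {
  "deltas": [
    {"ax": 0, "ay": 0, "az": 0, "dx": -4.4, "dy": 6.5, "dz": 0, "gripper": 0.1},
    {"ax": 0, "ay": 0, "az": 0, "dx": -9.5, "dy": 12.4, "dz": 0, "gripper": 0.1},
    {"ax": 0, "ay": 0, "az": 0, "dx": -15.4, "dy": 17.6, "dz": 0, "gripper": 0.1},
    {"ax": 0, "ay": 0, "az": 0, "dx": -22, "dy": 22, "dz": 0, "gripper": 0.1},
    {"ax": 0, "ay": 0, "az": 0, "dx": -29, "dy": 25.4, "dz": 0, "gripper": 0.1},
    {"ax": 0, "ay": 0, "az": 0, "dx": -36.4, "dy": 28, "dz": 0, "gripper": 0.1},
    {"ax": 0, "ay": 0, "az": 0, "dx": -44.1, "dy": 29.5, "dz": 0, "gripper": 0.1},
    {"ax": 0, "ay": 0, "az": 0, "dx": -52, "dy": 30, "dz": 0, "gripper": 0.1}
  ]
}}

```text
t: 14.0
tcp_pos: [525.1, -189.3, 367.4]
eef_rot: [[0.998, -0.059, 0.003], [-0.059, -0.998, -0.001], [0.003, 0.001, -1.0]]
ft_force: [5.9, -3.5, 5.8]
finger_gap: 16.6
```

```bash
python3 st.py; python3 -c "
from h import *
c=camera('scene');a=np.ascontiguousarray(c['img'][:,:,::-1]);cv2.imwrite('pics/s10.png',cv2.resize(a[130:270,260:400],None,fx=4.2,fy=4.2,interpolation=cv2.INTER_CUBIC))"
```

```text
14.0 [-26.1  21.3  49.5 111.5 -19.6  55.7 -60.7] tcp [ 525.1 -189.3  367.4] xyaw -3.37 z [ 0.003 -0.001 -1.   ] F [ 5.9 -3.5  5.8] M [-0.5  -1.81 -0.06] gap 16.55353647186356
```

View pics/s10.png

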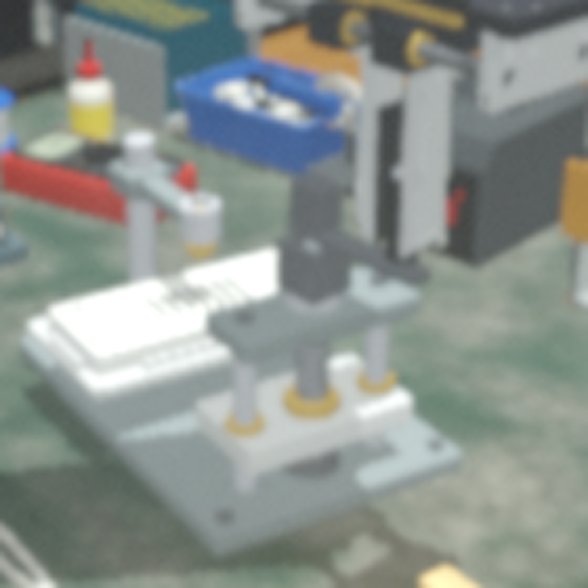

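{"fn": "play_rows", "kwargs": {
  "deltas": [
    {"ax": 0, "ay": 0, "az": 0, "dx": -7.8, "dy": -0.5, "dz": 0, "gripper": 0.1},
    {"ax": 0, "ay": 0, "az": 0, "dx": -15.5, "dy": -2, "dz": 0, "gripper": 0.1},
    {"ax": 0, "ay": 0, "az": 0, "dx": -23, "dy": -4.6, "dz": 0, "gripper": 0.1},
    {"ax": 0, "ay": 0, "az": 0, "dx": -30, "dy": -8, "dz": 0, "gripper": 0.1},
    {"ax": 0, "ay": 0, "az": 0, "dx": -36.5, "dy": -12.4, "dz": 0, "gripper": 0.1},
    {"ax": 0, "ay": 0, "az": 0, "dx": -42.4, "dy": -17.6, "dz": 0, "gripper": 0.1},
    {"ax": 0, "ay": 0, "az": 0, "dx": -47.6, "dy": -23.5, "dz": 0, "gripper": 0.1},
    {"ax": 0, "ay": 0, "az": 0, "dx": -52, "dy": -30, "dz": 0, "gripper": 0.1},
    {"ax": 0, "ay": 0, "az": 0, "dx": -55.4, "dy": -37, "dz": 0, "gripper": 0.1},
    {"ax": 0, "ay": 0, "az": 0, "dx": -58, "dy": -44.5, "dz": 0, "gripper": 0.1},
    {"ax": 0, "ay": 0, "az": 0, "dx": -59.5, "dy": -52.2, "dz": 0, "gripper": 0.1},
    {"ax": 0, "ay": 0, "az": 0, "dx": -60, "dy": -60, "dz": 0, "gripper": 0.1}
  ]
}}

```text
t: 15.25
tcp_pos: [467.6, -126.1, 366.9]
eef_rot: [[0.998, -0.06, -0.001], [-0.06, -0.998, -0.001], [-0.001, 0.001, -1.0]]
ft_force: [-7.3, -6.0, 16.8]
finger_gap: 16.3
```

```bash
python3 st.py; python3 -c "
from h import *
c=camera('scene');a=np.ascontiguousarray(c['img'][:,:,::-1]);cv2.imwrite('pics/s11.png',cv2.resize(a[130:270,260:400],None,fx=4.2,fy=4.2,interpolation=cv2.INTER_CUBIC))"
```

```text
15.25 [-38.2  12.3  52.6 120.3 -12.2  52.8 -72.2] tcp [ 467.6 -126.1  366.9] xyaw -3.41 z [-0.001 -0.001 -1.   ] F [-7.3 -6.  16.8] M [-1.66  1.49 -0.  ] gap 16.318156115895462
```

View pics/s11.png

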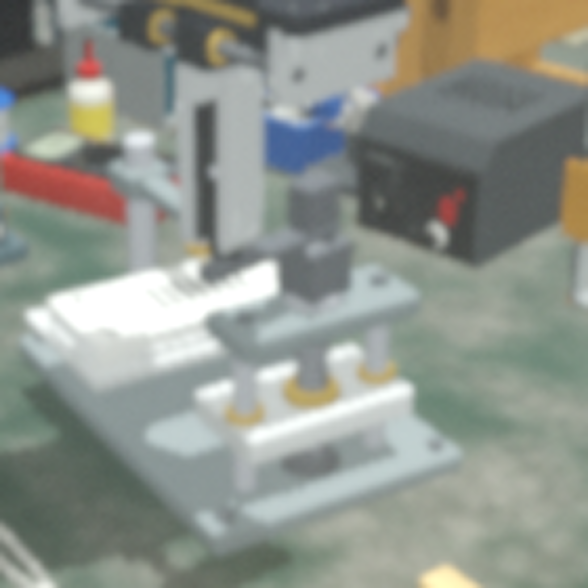

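```bash
python3 - <<'E'
from h import *
c=camera("scene")
for xy in [(559.5,-7.6),(557,-11)]:
  for z in (80,85,90,95,100,120): print(xy,z,proj(c,[[*xy,z]])[0].round(1))
print(onz(c,(307.8,190.4),90))
E
```

```text
(559.5, -7.6) 80 [305.8 193.9]
(559.5, -7.6) 85 [305.8 192.1]
(559.5, -7.6) 90 [305.7 190.3]
(559.5, -7.6) 95 [305.7 188.5]
(559.5, -7.6) 100 [305.7 186.6]
(559.5, -7.6) 120 [305.5 179.2]
(557, -11) 80 [306.  194.6]
(557, -11) 85 [306.  192.8]
(557, -11) 90 [305.9 191. ]
(557, -11) 95 [305.9 189.2]
(557, -11) 100 [305.9 187.3]
(557, -11) 120 [305.7 179.9]
[562.66479209 -11.71417358  90.        ]
```

{"fn": "play_rows", "kwargs": {
  "deltas": [
    {"ax": 0, "ay": 0, "az": 0, "dx": 0.5, "dy": -7.8, "dz": -0.3, "gripper": 0.1},
    {"ax": 0, "ay": 0, "az": 0, "dx": 2, "dy": -15.5, "dz": -0.6, "gripper": 0.1},
    {"ax": 0, "ay": 0, "az": 0, "dx": 4.6, "dy": -23, "dz": -0.8, "gripper": 0.1},
    {"ax": 0, "ay": 0, "az": 0, "dx": 8, "dy": -30, "dz": -0.8, "gripper": 0.1},
    {"ax": 0, "ay": 0, "az": 0, "dx": 12.4, "dy": -36.5, "dz": -0.8, "gripper": 0.1},
    {"ax": 0, "ay": 0, "az": 0, "dx": 17.6, "dy": -42.4, "dz": -0.8, "gripper": 0.1},
    {"ax": 0, "ay": 0, "az": 0, "dx": 23.5, "dy": -47.6, "dz": -0.8, "gripper": 0.1},
    {"ax": 0, "ay": 0, "az": 0, "dx": 30, "dy": -52, "dz": -0.8, "gripper": 0.1},
    {"ax": 0, "ay": 0, "az": 0, "dx": 37, "dy": -55.4, "dz": -0.8, "gripper": 0.1},
    {"ax": 0, "ay": 0, "az": 0, "dx": 44.5, "dy": -58, "dz": -0.8, "gripper": 0.1},
    {"ax": 0, "ay": 0, "az": 0, "dx": 52.2, "dy": -59.5, "dz": -0.8, "gripper": 0.1},
    {"ax": 0, "ay": 0, "az": 0, "dx": 60, "dy": -60, "dz": -0.8, "gripper": 0.1}
  ]
}}

```text
t: 16.55
tcp_pos: [531.3, -68.7, 367.1]
eef_rot: [[0.998, -0.058, -0.002], [-0.058, -0.998, 0.0], [-0.002, -0.0, -1.0]]
ft_force: [-6.9, -0.7, 8.4]
finger_gap: 16.4
```

```bash
python3 st.py; python3 look.py w12; python3 -c "
from h import *
c=camera('scene');a=np.ascontiguousarray(c['img'][:,:,::-1]);cv2.imwrite('pics/s12.png',cv2.resize(a[130:270,260:400],None,fx=4.2,fy=4.2,interpolation=cv2.INTER_CUBIC))"
```

```text
16.55 [-39.6  18.5  49.1 114.1 -17.1  54.9 -75.3] tcp [531.3 -68.7 367.1] xyaw -3.33 z [-0.002  0.    -1.   ] F [-6.9 -0.7  8.4] M [-0.54  1.67  0.04] gap 16.372144860320763
```

View pics/s12.png

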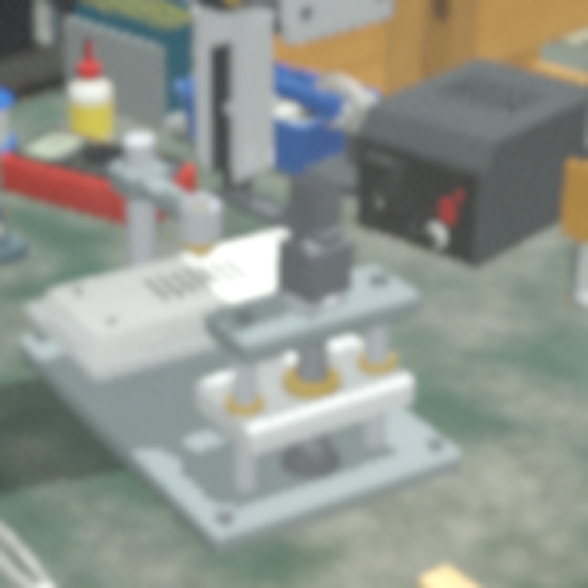

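At 270° the table is about 18 mm up. The tangential force is about 7 N, which is screw friction only. I'll continue and watch for the meeting.

{"fn": "play_rows", "kwargs": {
  "deltas": [
    {"ax": 0, "ay": 0, "az": 0, "dx": 7.8, "dy": 0.5, "dz": 0, "gripper": 0.1},
    {"ax": 0, "ay": 0, "az": 0, "dx": 15.5, "dy": 2, "dz": 0, "gripper": 0.1},
    {"ax": 0, "ay": 0, "az": 0, "dx": 23, "dy": 4.6, "dz": 0, "gripper": 0.1},
    {"ax": 0, "ay": 0, "az": 0, "dx": 30, "dy": 8, "dz": 0, "gripper": 0.1},
    {"ax": 0, "ay": 0, "az": 0, "dx": 36.5, "dy": 12.4, "dz": 0, "gripper": 0.1},
    {"ax": 0, "ay": 0, "az": 0, "dx": 42.4, "dy": 17.6, "dz": 0, "gripper": 0.1},
    {"ax": 0, "ay": 0, "az": 0, "dx": 47.6, "dy": 23.5, "dz": 0, "gripper": 0.1},
    {"ax": 0, "ay": 0, "az": 0, "dx": 52, "dy": 30, "dz": 0, "gripper": 0.1}
  ]
}}

```text
t: 17.45
tcp_pos: [581.8, -101.0, 367.0]
eef_rot: [[0.998, -0.057, -0.002], [-0.057, -0.998, 0.002], [-0.002, -0.002, -1.0]]
ft_force: [-3.8, 6.1, 5.9]
finger_gap: 16.5
```

```bash
cat > tf.py <<'E'
from h import *
import sys
s=read_state();p=np.array(s['tcp_pos'])[:2]-[528.4,-129];F=np.array(s['ft_force']);u=p/np.hypot(*p);t=np.array([u[1],-u[0]])
print("t",s['t'],"phi",np.degrees(np.arctan2(p[1],p[0])).round(1),"r",np.hypot(*p).round(1),"resist",round(-F[:2]@t,1),"radial",round(F[:2]@u,1),"Fz",round(F[2],1),"z",round(s['tcp_pos'][2],1),"gap",round(s['finger_gap'],1))
if len(sys.argv)>1:
    c=camera('scene');a=np.ascontiguousarray(c['img'][:,:,::-1]);cv2.imwrite(f'pics/{sys.argv[1]}.png',cv2.resize(a[150:240,260:360],None,fx=6,fy=6,interpolation=cv2.INTER_CUBIC))
E
python3 tf.py s13
```

```text
t 17.45 phi 27.7 r 60.3 resist 7.2 radial -0.5 Fz 5.9 z 367.0 gap 16.5
```

View pics/s13.png

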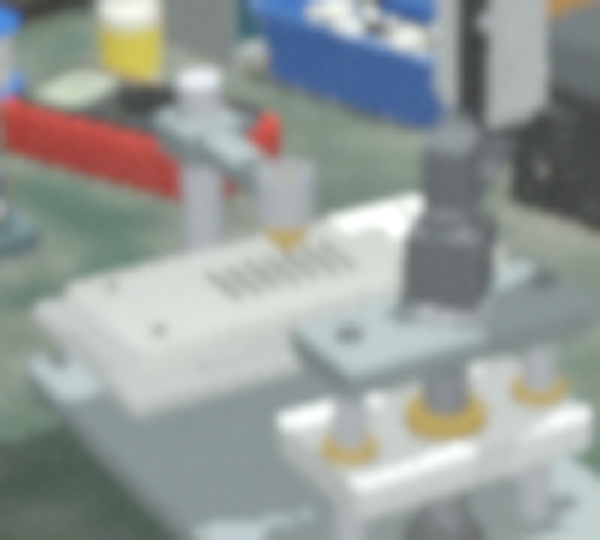

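{"fn": "play_rows", "kwargs": {
  "deltas": [
    {"ax": 0, "ay": 0, "az": 0, "dx": 3.5, "dy": 7, "dz": 0, "gripper": 0.1},
    {"ax": 0, "ay": 0, "az": 0, "dx": 6, "dy": 14.5, "dz": 0, "gripper": 0.1},
    {"ax": 0, "ay": 0, "az": 0, "dx": 7.5, "dy": 22.2, "dz": 0, "gripper": 0.1},
    {"ax": 0, "ay": 0, "az": 0, "dx": 8, "dy": 30, "dz": 0, "gripper": 0.1}
  ]
}}

```text
t: 17.9
tcp_pos: [588.4, -131.2, 367.2]
eef_rot: [[0.998, -0.057, -0.0], [-0.057, -0.998, 0.002], [-0.0, -0.002, -1.0]]
ft_force: [1.7, 7.0, 4.1]
finger_gap: 16.2
```

```bash
python3 tf.py
```

```text
t 17.9 phi -2.1 r 60.1 resist 7.0 radial 1.4 Fz 4.1 z 367.2 gap 16.2
```

{"fn": "play_rows", "kwargs": {
  "deltas": [
    {"ax": 0, "ay": 0, "az": 0, "dx": -0.5, "dy": 7.8, "dz": 0, "gripper": 0.1},
    {"ax": 0, "ay": 0, "az": 0, "dx": -2, "dy": 15.5, "dz": 0, "gripper": 0.1},
    {"ax": 0, "ay": 0, "az": 0, "dx": -4.6, "dy": 23, "dz": 0, "gripper": 0.1},
    {"ax": 0, "ay": 0, "az": 0, "dx": -8, "dy": 30, "dz": 0, "gripper": 0.1}
  ]
}}

```text
t: 18.3
tcp_pos: [579.0, -161.0, 367.4]
eef_rot: [[0.998, -0.057, 0.001], [-0.057, -0.998, 0.001], [0.001, -0.001, -1.0]]
ft_force: [5.2, 3.8, 2.5]
finger_gap: 16.3
```

```bash
python3 tf.py s14
```

```text
t 18.3 phi -32.3 r 59.8 resist 6.0 radial 2.3 Fz 2.5 z 367.4 gap 16.3
```

View pics/s14.png

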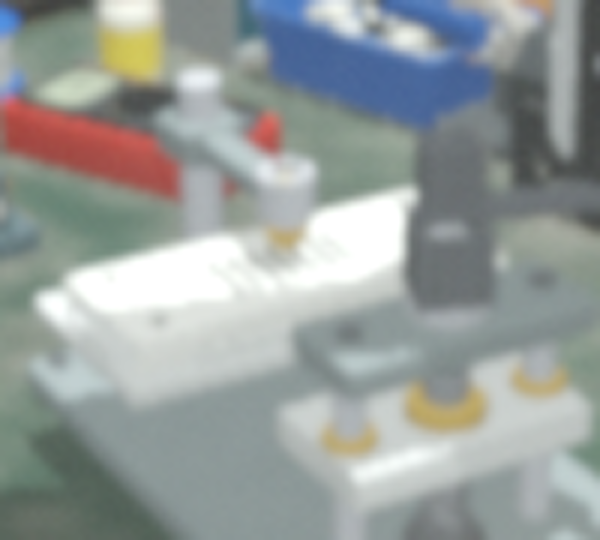

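{"fn": "play_rows", "kwargs": {
  "deltas": [
    {"ax": 0, "ay": 0, "az": 0, "dx": -4.4, "dy": 6.5, "dz": 0, "gripper": 0.1},
    {"ax": 0, "ay": 0, "az": 0, "dx": -9.5, "dy": 12.4, "dz": 0, "gripper": 0.1},
    {"ax": 0, "ay": 0, "az": 0, "dx": -15.4, "dy": 17.6, "dz": 0, "gripper": 0.1},
    {"ax": 0, "ay": 0, "az": 0, "dx": -22, "dy": 22, "dz": 0, "gripper": 0.1}
  ]
}}

```text
t: 18.75
tcp_pos: [555.7, -182.1, 367.6]
eef_rot: [[0.998, -0.058, 0.002], [-0.058, -0.998, -0.0], [0.002, 0.0, -1.0]]
ft_force: [7.0, -0.5, 2.3]
finger_gap: 16.0
```

```bash
python3 tf.py s15
```

```text
t 18.75 phi -62.8 r 59.8 resist 5.9 radial 3.7 Fz 2.3 z 367.6 gap 16.0
```

View pics/s15.png

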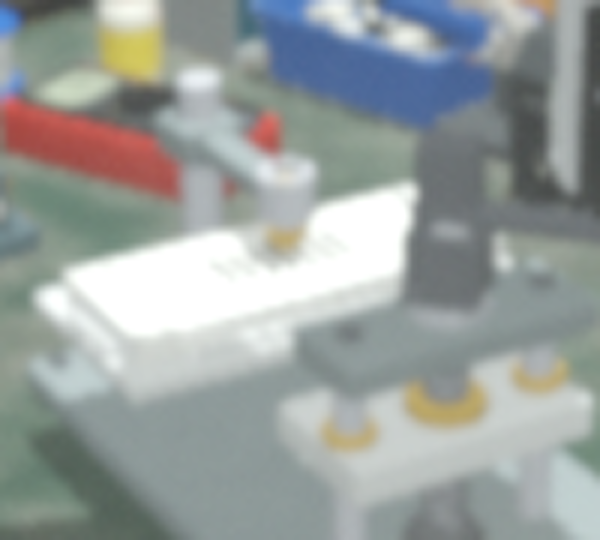

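{"fn": "play_rows", "kwargs": {
  "deltas": [
    {"ax": 0, "ay": 0, "az": 0, "dx": -7, "dy": 3.4, "dz": 0, "gripper": 0.1},
    {"ax": 0, "ay": 0, "az": 0, "dx": -14.5, "dy": 6, "dz": 0, "gripper": 0.1},
    {"ax": 0, "ay": 0, "az": 0, "dx": -22.2, "dy": 7.5, "dz": 0, "gripper": 0.1},
    {"ax": 0, "ay": 0, "az": 0, "dx": -30, "dy": 8, "dz": 0, "gripper": 0.1}
  ]
}}

```text
t: 19.2
tcp_pos: [525.1, -188.9, 367.7]
eef_rot: [[0.998, -0.058, 0.002], [-0.058, -0.998, -0.001], [0.002, 0.001, -1.0]]
ft_force: [6.1, -3.4, 2.9]
finger_gap: 16.4
```

```bash
python3 tf.py s16
```

```text
t 19.2 phi -93.1 r 60.0 resist 6.3 radial 3.0 Fz 2.9 z 367.7 gap 16.4
```

View pics/s16.png

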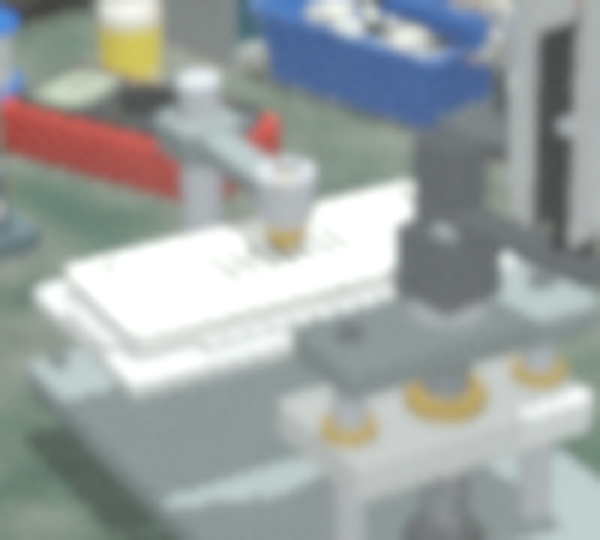

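{"fn": "play_rows", "kwargs": {
  "deltas": [
    {"ax": 0, "ay": 0, "az": 0, "dx": -7.8, "dy": -0.5, "dz": 0, "gripper": 0.1},
    {"ax": 0, "ay": 0, "az": 0, "dx": -15.5, "dy": -2, "dz": 0, "gripper": 0.1},
    {"ax": 0, "ay": 0, "az": 0, "dx": -23, "dy": -4.6, "dz": 0, "gripper": 0.1},
    {"ax": 0, "ay": 0, "az": 0, "dx": -30, "dy": -8, "dz": 0, "gripper": 0.1}
  ]
}}

```text
t: 19.65
tcp_pos: [495.4, -179.5, 367.7]
eef_rot: [[0.998, -0.059, 0.001], [-0.059, -0.998, -0.002], [0.001, 0.002, -1.0]]
ft_force: [2.7, -7.0, 4.5]
finger_gap: 16.3
```

```bash
python3 tf.py s17
```

```text
t 19.65 phi -123.2 r 60.3 resist 6.1 radial 4.4 Fz 4.5 z 367.7 gap 16.3
```

View pics/s17.png

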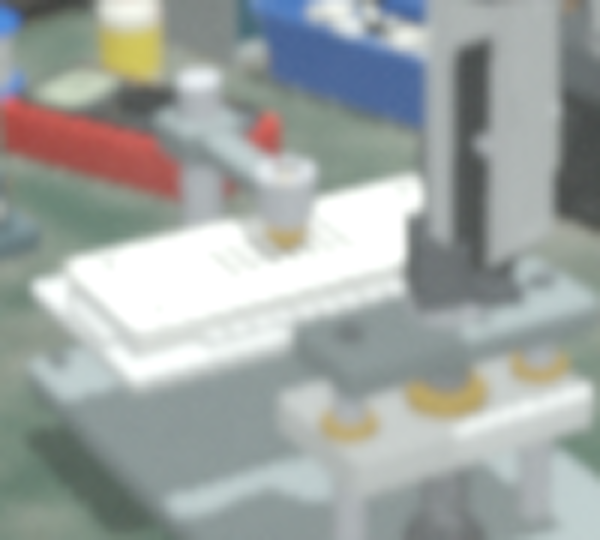

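{"fn": "play_rows", "kwargs": {
  "deltas": [
    {"ax": 0, "ay": 0, "az": 0, "dx": -6.5, "dy": -4.4, "dz": 0, "gripper": 0.1},
    {"ax": 0, "ay": 0, "az": 0, "dx": -12.4, "dy": -9.5, "dz": 0, "gripper": 0.1},
    {"ax": 0, "ay": 0, "az": 0, "dx": -17.6, "dy": -15.4, "dz": 0, "gripper": 0.1},
    {"ax": 0, "ay": 0, "az": 0, "dx": -22, "dy": -22, "dz": 0, "gripper": 0.1}
  ]
}}

```text
t: 20.1
tcp_pos: [474.3, -156.3, 367.5]
eef_rot: [[0.998, -0.059, 0.0], [-0.059, -0.998, -0.002], [0.0, 0.002, -1.0]]
ft_force: [-0.8, -7.8, 6.9]
finger_gap: 16.1
```

```bash
python3 tf.py s18
```

```text
t 20.1 phi -153.2 r 60.6 resist 6.6 radial 4.2 Fz 6.9 z 367.5 gap 16.1
```

View pics/s18.png

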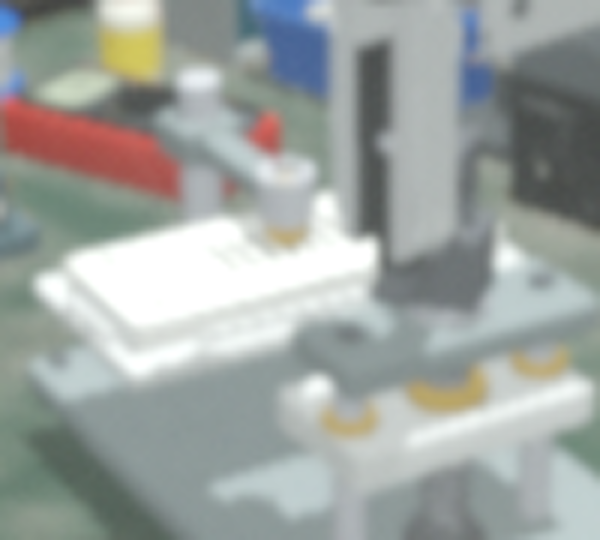

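{"fn": "play_rows", "kwargs": {
  "deltas": [
    {"ax": 0, "ay": 0, "az": 0, "dx": -3.5, "dy": -7, "dz": -0.3, "gripper": 0.1},
    {"ax": 0, "ay": 0, "az": 0, "dx": -6, "dy": -14.5, "dz": -0.5, "gripper": 0.1}
  ]
}}

```text
t: 20.35
tcp_pos: [469.1, -141.3, 367.8]
eef_rot: [[0.998, -0.059, -0.001], [-0.059, -0.998, -0.001], [-0.0, 0.001, -1.0]]
ft_force: [1.4, -7.1, 1.0]
finger_gap: 16.6
```

```bash
python3 tf.py s19; python3 - <<'E'
import cv2,numpy as np
cv2.imwrite('pics/cmp2.png',np.vstack([np.hstack([cv2.imread(f'pics/s{i}.png')[120:320,180:380] for i in r]) for r in ((13,14,15,16),(17,18,19,19))]))
E
```

```text
t 20.35 phi -168.3 r 60.5 resist 7.2 radial 0.0 Fz 1.0 z 367.8 gap 16.6
```

View pics/cmp2.png

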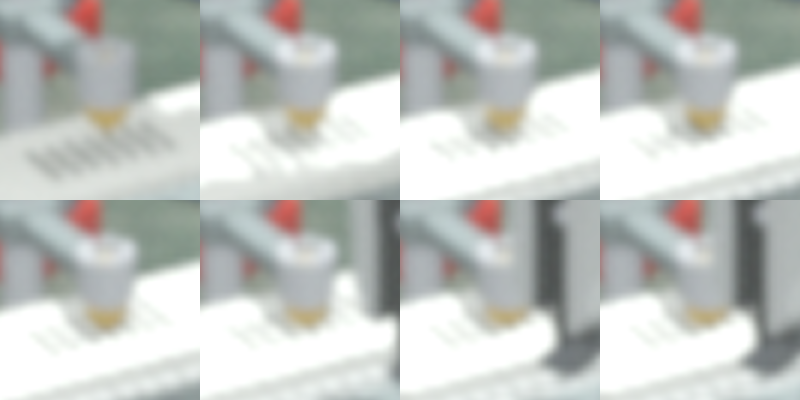

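{"fn": "play_rows", "kwargs": {
  "deltas": [
    {"ax": 0, "ay": 0, "az": 0, "dx": -1, "dy": -5, "dz": 0, "gripper": 0.1},
    {"ax": 0, "ay": 0, "az": 0, "dx": -1.5, "dy": -7.7, "dz": 0, "gripper": 0.1},
    {"ax": 0, "ay": 0, "az": 0, "dx": -1.5, "dy": -7.7, "dz": 0, "gripper": 0.1}
  ]
}}

```text
t: 20.7
tcp_pos: [468.1, -133.2, 367.6]
eef_rot: [[0.998, -0.058, -0.001], [-0.058, -0.998, -0.001], [-0.001, 0.001, -1.0]]
ft_force: [-3.0, -5.7, 3.8]
finger_gap: 16.1
```

```bash
python3 tf.py s20; python3 look.py w20;sleep 0; python3 - <<'E'
from h import *
c=camera("top");cv2.imwrite("pics/t20.png",c["img"][:,:,::-1])
E
```

```text
t 20.7 phi -176.0 r 60.4 resist 5.5 radial 3.4 Fz 3.8 z 367.6 gap 16.1
```

View pics/w20.png

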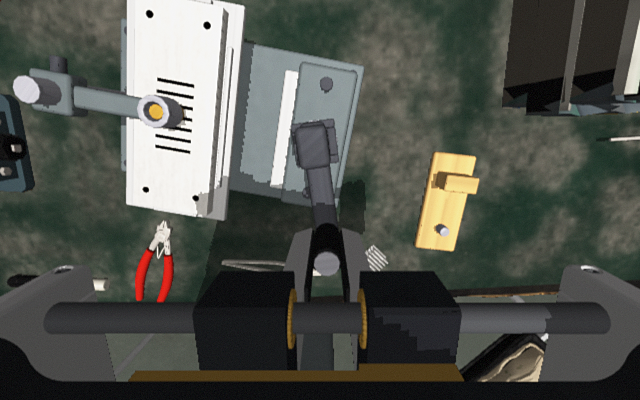

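View pics/s20.png

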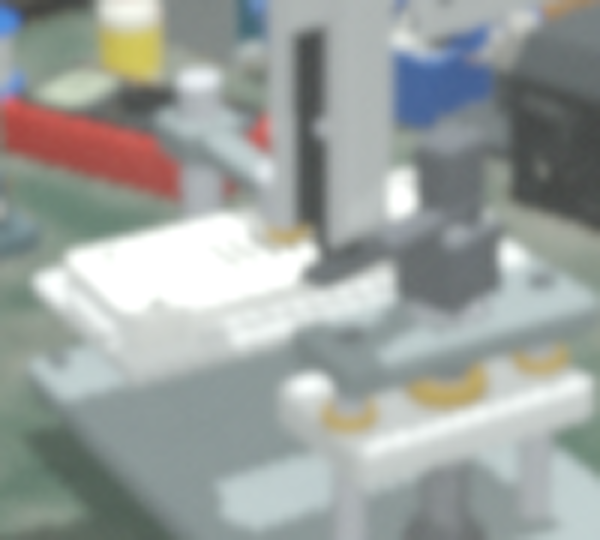

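```bash
python3 - <<'E'
import cv2,numpy as np
for i in (13,14,15,16,17,18,19,20):
    a=cv2.imread(f'pics/s{i}.png').astype(int)[215:265,262:318]
    m=(a[:,:,2]-a[:,:,0]>35)
    r=np.where(m.sum(1)>4)[0]; print(i,m.sum(),r.min()+215,r.max()+215, m.sum(1).max())
ims=[cv2.resize(cv2.imread(f'pics/s{i}.png')[140:280,230:340],None,fx=1.8,fy=2) for i in (14,16,17,18)]
cv2.imwrite('pics/cmp3.png',np.hstack(ims))
E
```

```text
13 492 230 248 35
14 437 230 247 32
15 467 231 248 32
16 469 231 248 33
17 433 231 247 32
18 358 231 244 32
19 333 231 243 32
20 446 226 243 38
```

View pics/cmp3.png

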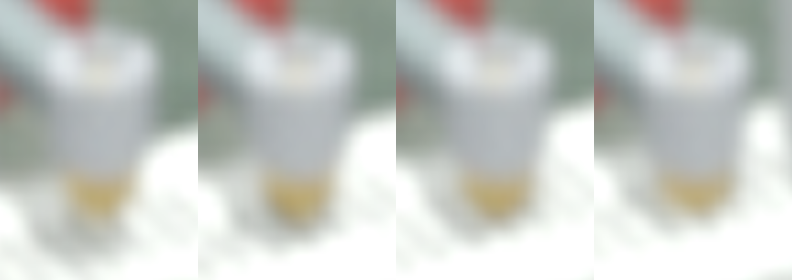

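{"fn": "play_rows", "kwargs": {
  "deltas": [
    {"ax": 0, "ay": 0, "az": 0, "dx": -0.5, "dy": -7.8, "dz": 0, "gripper": 0.1},
    {"ax": 0, "ay": 0, "az": 0, "dx": 0, "dy": -15.7, "dz": 0, "gripper": 0.1}
  ]
}}

```text
t: 21.05
tcp_pos: [468.9, -118.0, 367.6]
eef_rot: [[0.998, -0.059, -0.001], [-0.059, -0.998, -0.001], [-0.001, 0.001, -1.0]]
ft_force: [-1.3, -9.8, 3.8]
finger_gap: 16.5
```

```bash
python3 tf.py s21; python3 st.py; python3 look.py w21;python3 - <<'E'
import cv2,numpy as np
a=cv2.imread('pics/w21.png');b=cv2.imread('pics/w20.png');c=cv2.imread('pics/w12.png')
cv2.imwrite('pics/w21a.png',np.hstack([cv2.resize(i[85:145,110:210],None,fx=3.9,fy=5,interpolation=cv2.INTER_CUBIC) for i in (b,a)]))
E
```

```text
t 21.05 phi 169.6 r 60.5 resist 9.9 radial -0.5 Fz 3.8 z 367.6 gap 16.5
21.1 [-38.5  11.8  51.4 120.4 -11.5  52.8 -74. ] tcp [ 469.2 -116.9  367.5] xyaw -3.34 z [-0.001 -0.001 -1.   ] F [-3.1 -7.8  6.1] M [-2.22  0.87 -0.04] gap 16.352829991437122
```

View pics/w21a.png

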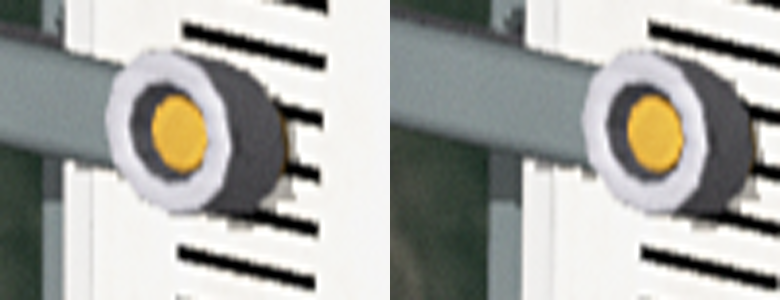

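View pics/s21.png

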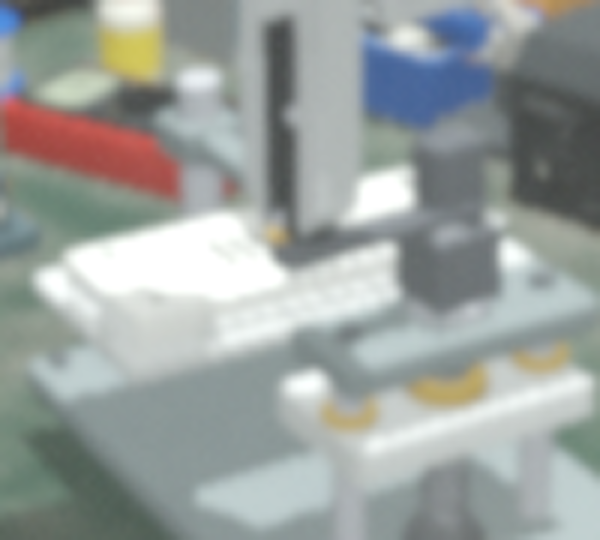

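```bash
python3 - <<'E'
from h import *
import pickle
for n in ("w1","w7","w20","w21"):
    c=pickle.load(open(f"pics/{n}.pkl","rb"))
    q=proj(c,[[560,-9,z] for z in (125,121,117,123)]); print(n,q.round(2).tolist(), "4mm shift",(q[1]-q[0]).round(2))
a=cv2.imread('pics/w1.png');cv2.imwrite('pics/w1c.png',np.hstack([cv2.resize(cv2.imread(f'pics/{n}.png')[y:y+50,x:x+50],None,fx=8,fy=8,interpolation=cv2.INTER_CUBIC) for n,x,y in (("w1",175,178),("w21",130,85))]))
E
```

```text
w1 [[194.04, 200.45], [195.91, 199.37], [197.72, 198.32], [194.98, 199.9]] 4mm shift [ 1.87 -1.08]
w7 [[200.73, 179.07], [202.44, 178.33], [204.1, 177.62], [201.59, 178.7]] 4mm shift [ 1.71 -0.73]
w20 [[149.68, 108.76], [152.81, 109.02], [155.84, 109.28], [151.26, 108.89]] 4mm shift [3.14 0.27]
w21 [[171.81, 108.72], [174.55, 108.99], [177.2, 109.25], [173.19, 108.86]] 4mm shift [2.74 0.27]
```

View pics/w1c.png

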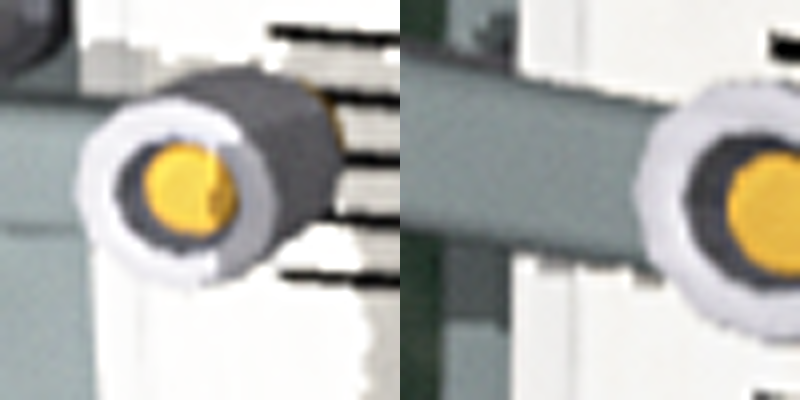

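The resistance rose from about 6 to 9.9 N, so the cover has met the pin. The wrist view puts the pin top about 2.7 mm below the collar top. I'll wind about 2 mm more (30°).

{"fn": "play_rows", "kwargs": {
  "deltas": [
    {"ax": 0, "ay": 0, "az": 0, "dx": 1.5, "dy": -7.7, "dz": 0, "gripper": 0.1},
    {"ax": 0, "ay": 0, "az": 0, "dx": 4.1, "dy": -15.2, "dz": 0, "gripper": 0.1},
    {"ax": 0, "ay": 0, "az": 0, "dx": 7.5, "dy": -22.2, "dz": 0, "gripper": 0.1}
  ]
}}

```text
t: 21.45
tcp_pos: [477.5, -96.3, 367.5]
eef_rot: [[0.998, -0.059, -0.002], [-0.059, -0.998, -0.001], [-0.002, 0.001, -1.0]]
ft_force: [-3.7, -9.5, 5.5]
finger_gap: 16.6
```

```bash
python3 tf.py s22; python3 look.py w22; python3 - <<'E'
from h import *
import pickle
c=pickle.load(open(f"pics/w22.pkl","rb"))
q=proj(c,[[560,-9,z] for z in (125,121)]);print(q,q[1]-q[0])
x,y=(q[0]-25).astype(int);print(x,y)
cv2.imwrite('pics/w22c.png',cv2.resize(cv2.imread('pics/w22.png')[y:y+50,x:x+50],None,fx=12,fy=12,interpolation=cv2.INTER_CUBIC))
E
```

```text
t 21.45 phi 147.3 r 60.5 resist 10.0 radial -2.0 Fz 5.5 z 367.5 gap 16.6
[[203.22247602 119.48341169]
 [205.38813485 119.55720316]] [2.16565883 0.07379147]
178 94
```

View pics/w22c.png

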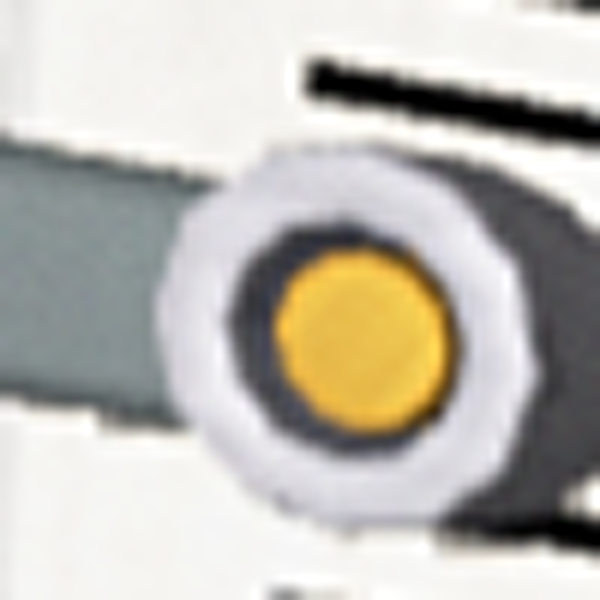

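View pics/s22.png

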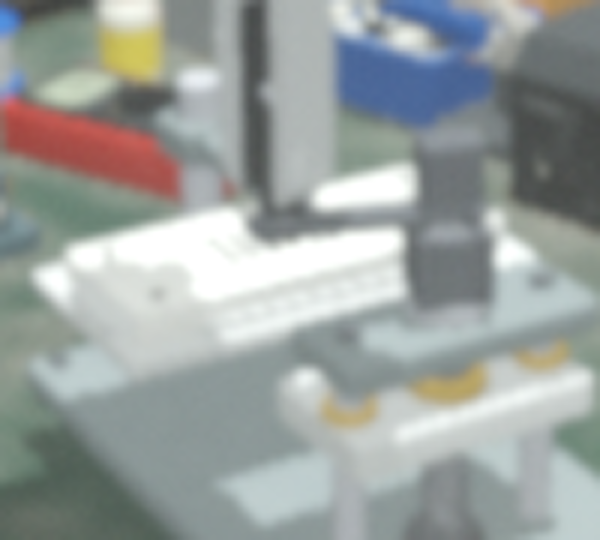

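```bash
cat > pin.py <<'E'
from h import *
import pickle,sys
def meas(n,guess):
    c=pickle.load(open(f"pics/{n}.pkl","rb"));a=c["img"].astype(int)
    x,y=guess;x0,y0=int(x-22),int(y-22);w=a[y0:y0+44,x0:x0+44]
    k=8;w8=cv2.resize(w.astype(np.uint8),None,fx=k,fy=k,interpolation=cv2.INTER_CUBIC).astype(int)
    m=((w8[:,:,0]-w8[:,:,2])>60).astype(np.uint8)
    nn,l,s,cc=cv2.connectedComponentsWithStats(m)
    # component nearest the guess
    i=1+np.argmax(s[1:,4]);cnt=max(cv2.findContours((l==i).astype(np.uint8),0,1)[0],key=len)
    pe=cv2.fitEllipse(cnt);pc=pe[0]
    # dark hole edge: rays from pin centre outward find dark->light transition
    g=w8.sum(2)/3
    E=[]
    for th in np.linspace(0,2*np.pi,72,endpoint=False):
        rr=np.arange(pe[1][0]/2-4,pe[1][0]/2+90,.5);
        vx=(pc[0]+rr*np.cos(th)).clip(0,k*44-1);vy=(pc[1]+rr*np.sin(th)).clip(0,k*44-1)
        v=g[vy.astype(int),vx.astype(int)]
        # first dark then bright >170
        d=np.where(v<120)[0]
        if len(d)==0: continue
        b=np.where(v[d[0]:]>150)[0]
        if len(b) : E.append((vx[d[0]+b[0]],vy[d[0]+b[0]]))
    E=np.array(E,np.float32);he=cv2.fitEllipse(E)
    f=lambda p:np.array([x0+(p[0]+.5)/k-.5,y0+(p[1]+.5)/k-.5])
    return c,f(pc),f(he[0]),np.array(pe[1])/k,np.array(he[1])/k
for n,gs in (("w1",(198,201)),("w7",None),("w20",(156,112)),("w21",(178,112)),("w22",(208,121))):
    if gs is None: continue
    c,p,h,pd,hd=meas(n,gs)
    print(n,"pin",p.round(2),pd.round(1),"hole",h.round(2),hd.round(1),"shift",(p-h).round(2), "mm below(z=125)",end=" ")
    e,d=ray(c,h)
    for z in (119,125):
        P=onz(c,h,z);q=proj(c,[P,P-[0,0,4]]);s=q[1]-q[0];print(round(4*float((p-h)@s/(s@s)),2),P[:2].round(1),end=" ")
    print()
E
python3 pin.py
```

```text
w1 pin [198.24 201.2 ] [10.7 12.2] hole [198.23 198.47] [15.9 24.3] shift [0.01 2.73] mm below(z=125) -2.66 [560.1 -10.4] -2.6 [561.2 -13.3] 
w20 pin [155.6  111.24] [13.5 16. ] hole [156.26 109.87] [21.1 28.5] shift [-0.65  1.37] mm below(z=125) -0.73 [559.4 -10.3] -0.71 [558.9 -13.6] 
w21 pin [177.57 111.26] [13.8 16. ] hole [177.17 110.44] [20.6 25.8] shift [0.4  0.82] mm below(z=125) 0.73 [559.   -9.8] 0.71 [558.6 -12.7] 
w22 pin [207.96 121.85] [14.3 15.8] hole [206.48 121.85] [18.6 20.9] shift [1.48 0.  ] mm below(z=125) 2.89 [558.4  -8.8] 2.82 [558.2 -11.1]
```

Estimates of the pin rise so far are 1.2 to 3 mm from the wrist view and force, and up to 4.5 mm from the pin foot. I'll turn 15° more, which sits inside the band for all of them, then release and look with a free view.

{"fn": "play_rows", "kwargs": {
  "deltas": [
    {"ax": 0, "ay": 0, "az": 0, "dx": 4.4, "dy": -6.5, "dz": 0, "gripper": 0.1},
    {"ax": 0, "ay": 0, "az": 0, "dx": 9.5, "dy": -12.4, "dz": 0, "gripper": 0.1}
  ]
}}

```text
t: 21.75
tcp_pos: [487.6, -84.5, 367.4]
eef_rot: [[0.998, -0.059, -0.003], [-0.059, -0.998, -0.001], [-0.003, 0.001, -1.0]]
ft_force: [-5.9, -8.2, 7.0]
finger_gap: 16.5
```

```bash
python3 tf.py s23; python3 look.py w23; python3 - <<'E'
exec(open("pin.py").read().split("for n,gs in")[0])
c=pickle.load(open("pics/w23.pkl","rb"))
g=proj(c,[[558.8,-9.3,119]])[0]+[1,0];print(g)
c,p,h,pd,hd=meas("w23",g);print(p,h,pd,hd)
P=onz(c,h,119);q=proj(c,[P,P-[0,0,4]]);s=q[1]-q[0];print(4*float((p-h)@s/(s@s)),s)
x,y=(g-25).astype(int)
cv2.imwrite('pics/w23c.png',cv2.resize(cv2.imread('pics/w23.png')[y:y+50,x:x+50],None,fx=12,fy=12,interpolation=cv2.INTER_CUBIC))
E
```

```text
t 21.75 phi 132.5 r 60.4 resist 9.9 radial -2.0 Fz 7.0 z 367.4 gap 16.5
[225.41763175 133.99585915]
[225.24892616 134.87839317] [224.29932785 134.99427223] [14.56914043 15.62132168] [18.56080055 20.39548874]
2.2033674414414124 [ 1.72568468 -0.19457121]
```

View pics/w23c.png

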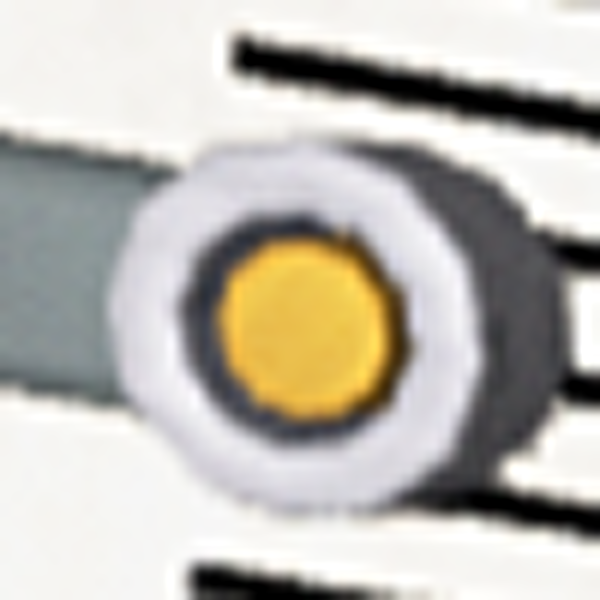

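```bash
python3 - <<'E'
import cv2,numpy as np
I=[]
for n,x,y in (("w20",156,112),("w21",178,112),("w22",207,122),("w23",225,135)):
    I.append(cv2.resize(cv2.imread(f'pics/{n}.png')[y-20:y+20,x-20:x+20],None,fx=10,fy=7,interpolation=cv2.INTER_CUBIC))
cv2.imwrite('pics/c4.png',np.vstack([np.hstack(I[:2]),np.hstack(I[2:])]))
E
```

```text
(no output)
```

View pics/c4.png

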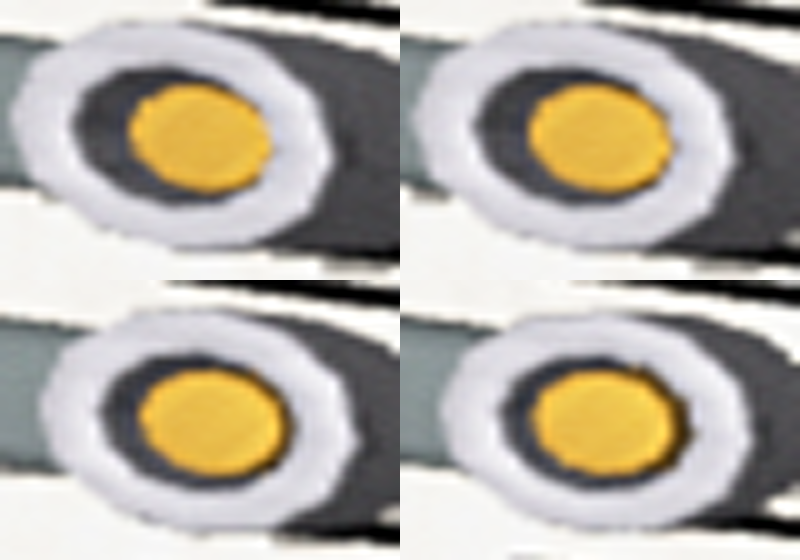

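Comparing the pin-to-rim offsets over the views, the pin top is still about 2.3 mm below the collar, a rise of about 2 mm. I'll turn 20° more (1.3 mm).

{"fn": "play_rows", "kwargs": {
  "deltas": [
    {"ax": 0, "ay": 0, "az": 0, "dx": 4, "dy": -3.5, "dz": 0, "gripper": 0.1},
    {"ax": 0, "ay": 0, "az": 0, "dx": 8, "dy": -6.7, "dz": 0, "gripper": 0.1},
    {"ax": 0, "ay": 0, "az": 0, "dx": 17, "dy": -12, "dz": 0, "gripper": 0.1},
    {"ax": 0, "ay": 0, "az": 0, "dx": 17, "dy": -12, "dz": 0, "gripper": 0.1}
  ]
}}

```text
t: 22.25
tcp_pos: [505.9, -72.8, 367.3]
eef_rot: [[0.998, -0.058, -0.003], [-0.058, -0.998, -0.001], [-0.003, 0.001, -1.0]]
ft_force: [-4.9, -3.1, 8.0]
finger_gap: 16.3
```

```bash
python3 tf.py s24; python3 look.py w24; python3 - <<'E'
exec(open("pin.py").read().split("for n,gs in")[0])
c=pickle.load(open("pics/w24.pkl","rb"))
g=proj(c,[[558.8,-9.3,119]])[0]+[1,0];print(g)
c,p,h,pd,hd=meas("w24",g);print(p,h,pd,hd)
P=onz(c,h,119);q=proj(c,[P,P-[0,0,4]]);s=q[1]-q[0];print(4*float((p-h)@s/(s@s)),s)
x,y=(g-25).astype(int)
cv2.imwrite('pics/w24c.png',cv2.resize(cv2.imread('pics/w24.png')[y:y+50,x:x+50],None,fx=12,fy=12,interpolation=cv2.INTER_CUBIC))
E
```

```text
t 22.25 phi 111.8 r 60.5 resist 5.7 radial -1.1 Fz 8.0 z 367.3 gap 16.3
[242.24013431 155.6540691 ]
[242.14900398 157.15330124] [241.5320549  157.30917358] [14.56077957 15.85521507] [18.02397728 19.55565453]
1.6621555012577667 [ 1.40887289 -0.56438652]
```

View pics/w24c.png

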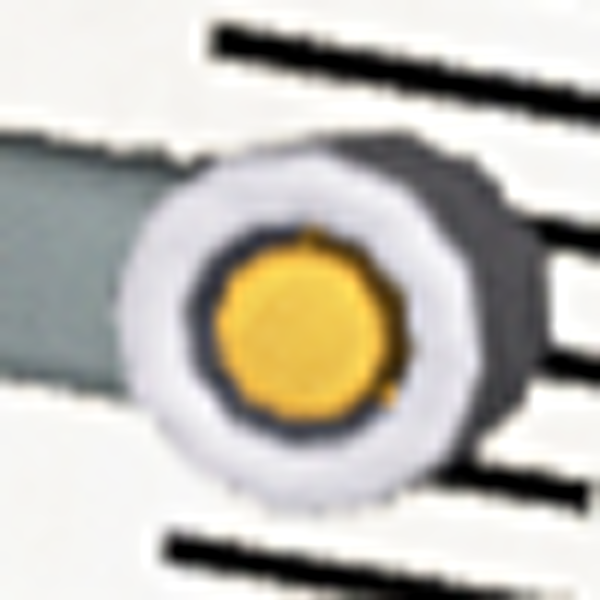

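Now I'll release with a small opening, because the boss lies along the jaw direction, then rise and look.

{"fn": "play_rows", "kwargs": {
  "deltas": [
    {"ax": 0, "ay": 0, "az": 0, "dx": 0, "dy": 0, "dz": 0, "gripper": 0.3},
    {"ax": 0, "ay": 0, "az": 0, "dx": 0, "dy": 0, "dz": 0, "gripper": 0.3},
    {"ax": 0, "ay": 0, "az": 0, "dx": 0, "dy": 0, "dz": 0, "gripper": 0.3},
    {"ax": 0, "ay": 0, "az": 0, "dx": 0, "dy": 0, "dz": -10, "gripper": 0.3},
    {"ax": 0, "ay": 0, "az": 0, "dx": 0, "dy": 0, "dz": -30, "gripper": 0.3},
    {"ax": 0, "ay": 0, "az": 0, "dx": 0, "dy": 0, "dz": -60, "gripper": 0.3},
    {"ax": 0, "ay": 0, "az": 0, "dx": -30, "dy": 0, "dz": -80, "gripper": 0.3},
    {"ax": 0, "ay": 0, "az": 0, "dx": -50, "dy": 0, "dz": -80, "gripper": 0.3},
    {"ax": 0, "ay": 0, "az": 0, "dx": -50, "dy": 0, "dz": -80, "gripper": 0.3}
  ]
}}

```text
t: 23.25
tcp_pos: [454.3, -70.4, 448.5]
eef_rot: [[0.998, -0.058, 0.001], [-0.058, -0.998, 0.003], [0.001, -0.003, -1.0]]
ft_force: [0.8, 0.3, 0.6]
finger_gap: 28.2
```

```bash
python3 tf.py s25; python3 look.py w25; python3 - <<'E'
exec(open("pin.py").read().split("for n,gs in")[0])
c=pickle.load(open("pics/w25.pkl","rb"))
g=proj(c,[[558.8,-9.3,119]])[0]+[1,0];print(g)
x,y=(g-25).astype(int)
cv2.imwrite('pics/w25c.png',cv2.resize(cv2.imread('pics/w25.png')[y:y+50,x:x+50],None,fx=12,fy=12,interpolation=cv2.INTER_CUBIC))
i=[cv2.resize(cv2.imread(f'pics/s{k}.png')[130:290,220:360],None,fx=2.8,fy=3) for k in (14,25)]
cv2.imwrite('pics/c25.png',np.hstack(i))
E
```

```text
t 23.25 phi 141.7 r 94.5 resist -0.7 radial -0.4 Fz 0.6 z 448.5 gap 28.2
[262.75907514  97.88827225]
```

View pics/w25.png

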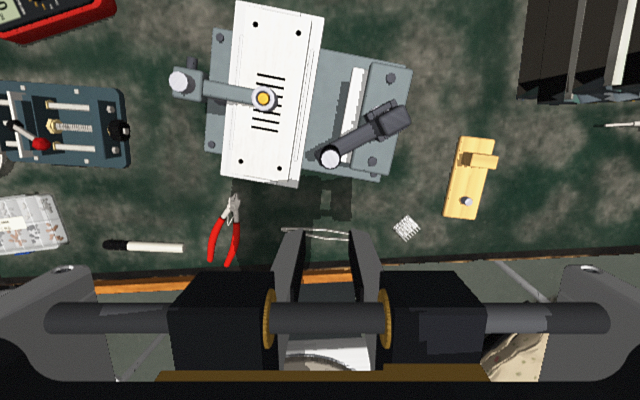

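View pics/c25.png

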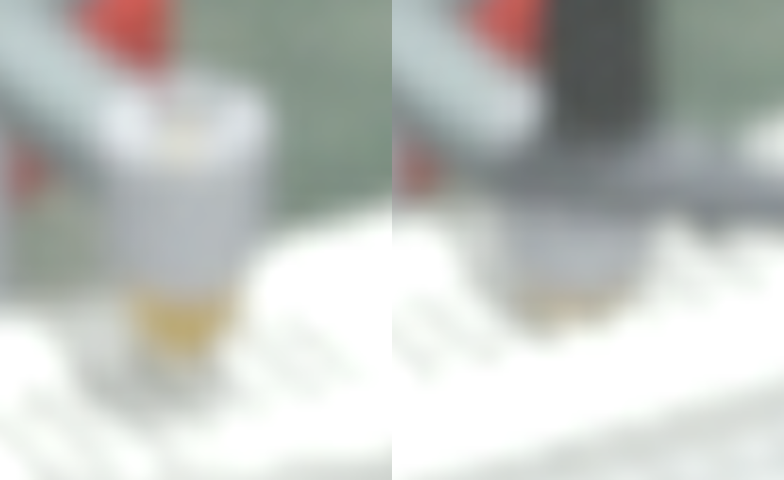

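View pics/s25.png

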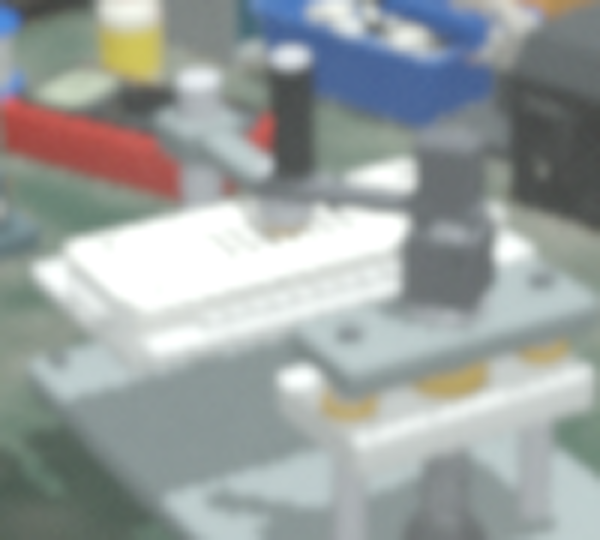

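The pin foot suggests more rise than the wrist view did. The arm is free, so I'll take a close oblique wrist view from the left of the gauge to settle it.

{"fn": "play_rows", "kwargs": {
  "deltas": [
    {"ax": 0, "ay": 0, "az": 0, "dx": 4, "dy": -40, "dz": 0, "gripper": 0.3},
    {"ax": 0, "ay": 0, "az": 0, "dx": 8, "dy": -80, "dz": 0, "gripper": 0.3},
    {"ax": 0, "ay": 0, "az": 0, "dx": 12, "dy": -120, "dz": 0, "gripper": 0.3},
    {"ax": 0, "ay": 0, "az": 0, "dx": 16, "dy": -160, "dz": 0, "gripper": 0.3},
    {"ax": 0, "ay": 0, "az": 0, "dx": 20, "dy": -192, "dz": 10, "gripper": 0.3},
    {"ax": 0, "ay": 0, "az": 0, "dx": 20, "dy": -192, "dz": 50, "gripper": 0.3},
    {"ax": 0, "ay": 0, "az": 0, "dx": 20, "dy": -192, "dz": 95, "gripper": 0.3},
    {"ax": 0, "ay": 0, "az": 0, "dx": 20, "dy": -192, "dz": 130, "gripper": 0.3},
    {"ax": 0, "ay": 0, "az": 0, "dx": 20, "dy": -192, "dz": 145, "gripper": 0.3},
    {"ax": 0, "ay": 0, "az": 0, "dx": 20, "dy": -192, "dz": 145, "gripper": 0.3}
  ]
}}

```text
t: 24.35
tcp_pos: [487.2, 120.6, 300.2]
eef_rot: [[0.998, -0.059, -0.004], [-0.059, -0.998, -0.004], [-0.003, 0.004, -1.0]]
ft_force: [-0.4, -0.5, 0.2]
finger_gap: 28.4
```

```bash
python3 st.py; python3 look.py w26; python3 tf.py s26
```

```text
24.35 [-53.9  19.1  39.1 121.2 -16.7  45.2 -97.7] tcp [487.2 120.6 300.2] xyaw -3.36 z [-0.004 -0.004 -1.   ] F [-0.4 -0.5  0.2] M [ 0.02  0.13 -0.01] gap 28.4159167816269
t 24.4 phi 99.3 r 252.9 resist -0.4 radial -0.5 Fz 0.6 z 301.7 gap 28.8
```

View pics/w26.png

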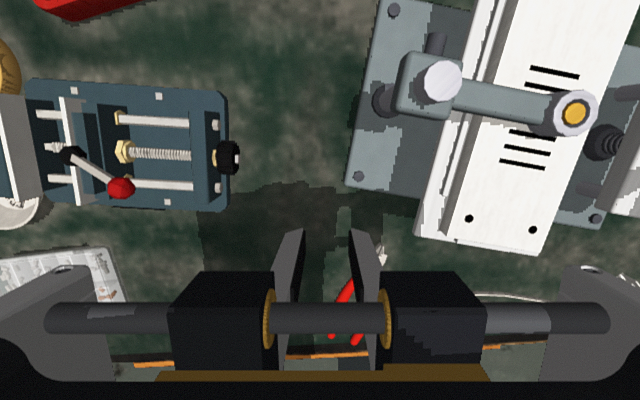

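```bash
python3 - <<'E'
exec(open("pin.py").read().split("for n,gs in")[0])
a=cv2.imread('pics/w26.png')
cv2.imwrite('pics/w26c.png',cv2.resize(a[82:142,540:615],None,fx=10,fy=10,interpolation=cv2.INTER_CUBIC))
c=pickle.load(open("pics/w26.pkl","rb"))
for z in (112,116,120,124): print(z,proj(c,[[558.8,-9.3,z]])[0])
try: print(meas("w26",(575,113))[1:])
except Exception as e: print(e)
E
```

```text
112 [551.02246043 112.55605   ]
116 [556.51256892 112.2972184 ]
120 [562.27643401 112.02548052]
124 [568.33505498 111.73984635]
(array([574.3818512 , 112.90175819]), array([575.47105598, 112.92014503]), array([19.97678566, 23.6619873 ]), array([25.58506012, 32.057724  ]))
```

View pics/w26c.png

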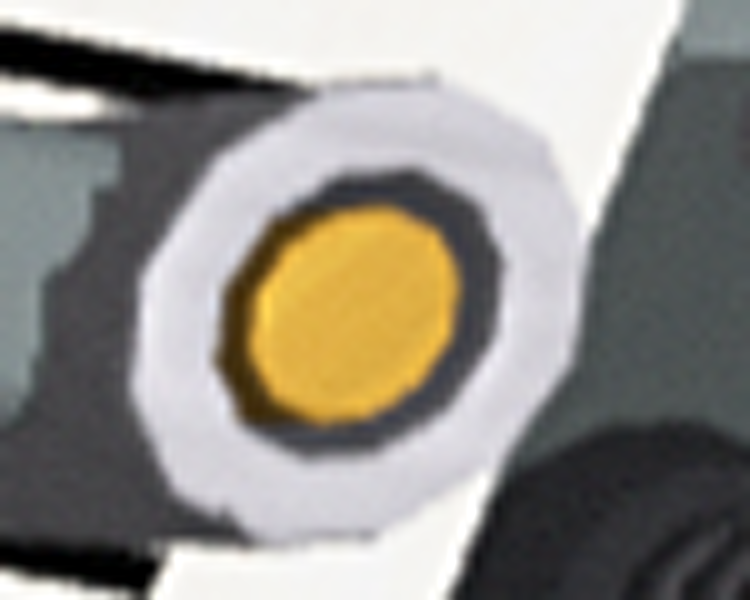

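View pics/s26.png

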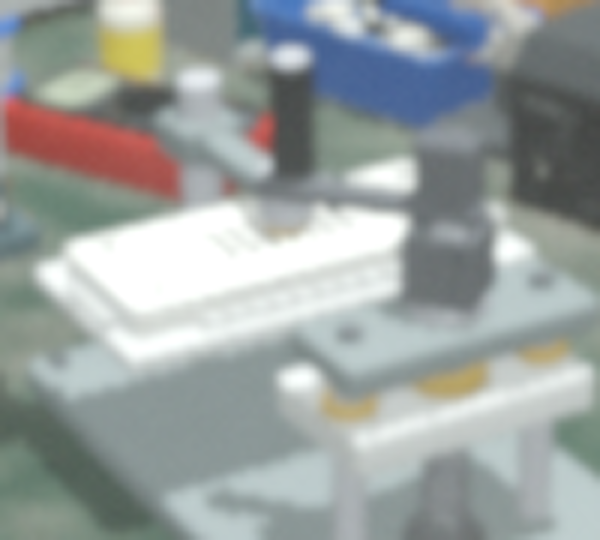

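In the oblique view the pin (353,315) is practically centred in the collar hole (359,314). At about 1.4 px/mm that puts the pin top 0.2–0.4 mm below the collar top, so it is level. In the scene view the crank sits on the spindle and the cover lies on the table. I'm handing in.

```bash
python3 -c "
from station import job_done,read_state
print(job_done());print(read_state()['t'])"; python3 tf.py s27
```

```text
the job is handed in; nothing more can be done
None
the job is handed in; nothing more can be done
the job is handed in; nothing more can be done
```

The job is handed in: the crank is on the spindle and the table is wound up until the pin stands level with its collar top, as far as I can measure. `job_done()` gave no verdict, so the result itself is unconfirmed.

**What was done**
- I lifted the crank by its boss and lowered it onto the spindle without resistance. It seated at the predicted height with 14 N measured at the wrist.
- I then gripped the knob and wound about 1.7 turns clockwise. The resistance was 6–7 N before the meeting and about 10 N after it.
- After letting go, I moved the arm clear. The clock stood at about 24 s.

**Last checks**
- A close oblique wrist view put the pin top 0.2–0.4 mm below the collar top, so it has risen about 3.7 mm. That should give roughly 67 N on the pin.
- The crank sits on the spindle and the cover on the table in the last scene view. The side cutter, tweezers and heat sink looked undisturbed.

**What disagreed**
- Earlier estimates of the pin's rise did not agree. The steep wrist views gave about 2.3 mm, and the pin foot in the blurry scene view gave about 5 mm. Both lie inside the allowed 1.5–6.5 mm.
- The released crank leaned about 0.08 rad on the spindle within its socket play when I first let go of it. I did not measure the lean again at the end.

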